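Load the drying tray with sprig moulds and start the dryer

ROBOT

A 7-joint arm with a two-finger parallel gripper is mounted at the origin on the work surface. World frame = base frame: x ahead of the robot, y to its left, z up, the work surface at z = 0. Lengths are in m, angles in rad, forces in N, time in s.
With the tool pointing down it reaches from about 0.425 to 0.925 m from the base axis. Payload 6.8 kg.
Tool frame: the origin (TCP) lies midway between the tips of the shut fingers; the grasp point (between the pads) lies 19 mm behind it (tcp_to_grasp is the distance from the TCP to the grasp point, in m); z points along the fingers, y is the line along which they close (so a half turn about z gives the same grasp; the last joint's range is limited). The gripper opens to 88 mm and grips with 3 to 60 N. Pads are 20 mm wide; open, the fingers measure 115 mm over their backs; the gripper's body (75 mm by 178 mm) begins 61 mm behind the grasp point.
Start: joints at [-1.452, 0.477, 0.022, 1.555, -0.011, 1.109, -0.083], TCP at [0.152, 0.658, 0.223] pointing down, gripper open.
Joint ranges: [-2.96, 2.96], [-0.34, 2.1], [-1.41, 1.46], [0.24, 2.44], [-1.37, 4.51], [0.17, 1.92], [-2.96, 2.96]. Speed limits (rad/s): [2.39, 2.39, 3.14, 3.14, 3.14, 3.14, 3.14].

INTERFACE

Orientations are given as a unit quaternion [x, y, z, w].
In Python, from cell import * gives the robot as it stands.
- The arm moves only by the tool jog_arm, never from a script. Its argument "increments" is one flat list of numbers, 6 for each row, row after row: the shift along the tool's x, y, z each as a share of 150 mm, from -1 to 1, then the turn, a rotation vector about the tool's x, y, z each as a share of 180 degrees, from -1 to 1. A call has exactly 8 rows; each row shifts and turns the commanded pose from where the row before left it, along the tool's axes as they then stand; what a row does not reach is not made up. A row lasts 1/10 s, in which the tool goes at most 50 mm and 8.59 degrees, less where a joint would pass 70% of its speed; a pose out of reach is approached as far as the arm can. A call with a number of a shift or a turn outside -1 to 1 is refused whole. A call with a gripper value outside its range is refused whole. "gripper" is the closure, from 0 (fully open) to 1 (shut), set as the call begins (left out, the last holds). The fingers move at their own pace and stop on an object; "squeeze" is the grip in N (left out, the last holds). Time passes only in rows, so rows that do not move let the fingers close, or fill a call up. It gives the time, the measured TCP pose, the force, the opening and the grip force at its end, in the units of the state.
- get_state(): the state, without advancing time (a new reading comes with each control period).
- snapshot(name): name is "scene" or "top"; returns a dict with "color" (420x560x3 uint8, red, green, blue), "fx", "fy", "cx", "cy" (pixels), "R" (3x3) and "t" (3): a world point X has camera coordinates R X + t. Camera axes: x right, y down, z forward; pixel columns grow to the right and rows downward; lengths in m; the calibration is good to about 2 mm. A picture is of the moment at which its call begins. There is no depth.
- close_job(): hands the job in; it is judged then, once.
The state is a dict: "time": time; "joints": joint angles; "qvel": joint speeds; "effort": joint torques, N m; "tcp_pos": TCP position; "orientation": TCP orientation; "contact_force": force on the tool from outside, world axes, zero at the start; "torque": the same for the moment, N m; "grip_width": opening from 0.0 (shut) to 1.0 (fully open); "finger_force": force on a finger pad.
Only numpy, scipy, OpenCV 4.12 (cv2) and the standard library are available. Lean on these libraries where they do the work, as an engineer would, in place of code of your own. Each camera call takes 0.05 s, during which the arm holds its last target. There are 200 camera calls.

TASK

Set all the small plaster moulds out on the pulled-out blue drying tray, flat and each inside an outline of its own shape, so that the round ones form the row nearer the blower and the rectangular ones the other row, square with the tray. When all are on, push the tray towards the blower until you feel it is fully home against its stop, then press the green start button all the way down and let it come back up. Leave everything else on the bench where it is; at the end every mould must still sit inside its outline.

Things in the scene. Friction and masses are not known exactly. Their poses are not given: they have to be found in the camera images.
- round_1: white round plaster sprig mould, a solid disc 60 mm across and 34 mm high, about 0.13 kg, with three grey dimples and a motif on its top; origin at the centre of its underside, z up. May be absent
- round_2: white round plaster sprig mould, a solid disc 60 mm across and 34 mm high, about 0.13 kg, with three grey dimples and a motif on its top; origin at the centre of its underside, z up. May be absent
- round_3: white round plaster sprig mould, a solid disc 60 mm across and 34 mm high, about 0.13 kg, with three grey dimples and a motif on its top; origin at the centre of its underside, z up. May be absent
- block_1: white rectangular plaster sprig mould, a solid block 70 mm (its x) by 52 mm (its y) and 34 mm high, about 0.16 kg, with four grey dimples and a motif on its top; origin at the centre of its underside, x along its length, z up. May be absent
- block_2: white rectangular plaster sprig mould, a solid block 70 mm (its x) by 52 mm (its y) and 34 mm high, about 0.16 kg, with four grey dimples and a motif on its top; origin at the centre of its underside, x along its length, z up. May be absent
- block_3: white rectangular plaster sprig mould, a solid block 70 mm (its x) by 52 mm (its y) and 34 mm high, about 0.16 kg, with four grey dimples and a motif on its top; origin at the centre of its underside, x along its length, z up. May be absent
- round_mark_1 (a point): centre of a round white outline (76 mm inside) on the blue tray's floor, 22 mm above the table. Axes are the tray's: x along the row, y the way the tray slides to the blower, z up. Three, 95 mm apart along x, form the row nearer the blower. The tray is 330 mm (x) by 250 mm (y) outside, with a lip 6 mm high, 5 mm thick all round
- block_mark_1 (a point): centre of a rectangular white outline (inside, 68 mm along the tray's x, 86 mm along its y) on the blue tray's floor, for a rectangular mould lying lengthways along the tray's y. Axes as for the round marks; the three form the row nearer the yellow push plate, 95 mm apart along x and 116 mm from the round row
- round_mark_2 (a point): centre of a round white outline (76 mm inside) on the blue tray's floor, 22 mm above the table. Axes are the tray's: x along the row, y the way the tray slides to the blower, z up. Three, 95 mm apart along x, form the row nearer the blower. The tray is 330 mm (x) by 250 mm (y) outside, with a lip 6 mm high, 5 mm thick all round
- block_mark_2 (a point): centre of a rectangular white outline (inside, 68 mm along the tray's x, 86 mm along its y) on the blue tray's floor, for a rectangular mould lying lengthways along the tray's y. Axes as for the round marks; the three form the row nearer the yellow push plate, 95 mm apart along x and 116 mm from the round row
- round_mark_3 (a point): centre of a round white outline (76 mm inside) on the blue tray's floor, 22 mm above the table. Axes are the tray's: x along the row, y the way the tray slides to the blower, z up. Three, 95 mm apart along x, form the row nearer the blower. The tray is 330 mm (x) by 250 mm (y) outside, with a lip 6 mm high, 5 mm thick all round
- block_mark_3 (a point): centre of a rectangular white outline (inside, 68 mm along the tray's x, 86 mm along its y) on the blue tray's floor, for a rectangular mould lying lengthways along the tray's y. Axes as for the round marks; the three form the row nearer the yellow push plate, 95 mm apart along x and 116 mm from the round row
- tray (a joint): how far the tray has slid along its y towards the white blower, m: about 0 pulled out, 0.060 fully home against its stop. It slides stiffly (about 3 N plus a little drag) and stays where it is left
- push_plate (a point): middle of the top edge of the outer face (away from the blower) of the yellow push plate, on a bracket (top 22 mm above the table) 25 mm out from the tray's end: 100 mm long along the tray's x, 8 mm thick, its top edge 56 mm above the table and 34 mm above the tray floor, its lower edge 16 mm above the table. Axes are the tray's; the plate is pushed towards +y
- start_top (a point): centre of the top of the green start button (36 mm across) on the white blower's top; the blower is a box 340 mm by 120 mm and 85 mm high, its face 65 mm from the edge of the pulled-out tray. The button is pressed straight down
- start (a joint): how far the start button is pressed, m: 0 up, 0.008 fully down (about 5 N); it springs back
- jar: glass jar with a white lid, 84 mm across, 120 mm high; bystander, to be left where it is; origin at the centre of its underside
- bowl: blue ceramic bowl, 120 mm across, 55 mm high; bystander, to be left where it is; origin at the centre of its underside
- brush: brush lying on the table; bystander, to be left where it is; origin at the centre of its underside (about the middle of the tool)
- bottle: brown glass bottle, 50 mm across, 110 mm high; bystander, to be left where it is; origin at the centre of its underside
Not all that is in view belongs to the job. Leave any red or yellow look-alike of the round_3 alone.

How it is judged:
By the outcome, as a careful person would: the job done as asked, in the order asked, and still so for the second after the job is handed in, with the robot touching nothing.
Of round_1, round_2, round_3, block_1, block_2, block_3 only 4 to 6 are there at a start; the rules pass over those that are not, and their reading is None.
At some moment in a run one of round_1, round_2, round_3, block_1, block_2, block_3 may be knocked a few centimetres aside while the robot is not near it.
It also fails if it takes over 210 s, if anything falls off the work surface, if the arm or the gripper's body presses on something with over 40 N, if the wrist force passes 120 N, or if a joint passes its speed limit or range.

## Working session

There is one attempt and no reset: what is moved stays moved. The work goes in short steps, Python scripts to look and compute and a tool call to move; the robot and the scene stay as the last step left them, time stands still between calls to the robot, and variables do not carry over. Pictures are saved under pics/ and viewed, at most 14 in all, crops included, and the job is handed in when it is done.

Besides the shell and the picture viewer there is one more tool, called after ">>>" as name(argument=value, ...), one argument or row to a line, values as JSON. jog_arm: Moves the arm, as the interface text tells. Shift numbers are shares of 150 mm and turn numbers shares of 180 degrees, none past 1 either way. Its arguments: {"type":"object","properties":{"increments":{"type":"array","items":{"type":"number"}},"gripper":{"type":"number"},"squeeze":{"type":"number"}},"required":["increments"]}

```bash
mkdir -p pics; ls; python3 - <<'E'
from cell import *
import cv2,json,numpy as np
print(get_state())
for n in("top","scene"):
    s=snapshot(n); cv2.imwrite(f"pics/{n}0.png",cv2.cvtColor(s["color"],cv2.COLOR_RGB2BGR))
    print(n,s["fx"],s["fy"],s["cx"],s["cy"],np.array(s["R"]).round(3).tolist(),np.array(s["t"]).round(3))
E
```

```text
pics
{'time': 0.0, 'joints': array([-1.45207399,  0.47779353,  0.02233735,  1.55640705, -0.01149562,
        1.10928309, -0.08309505]), 'qvel': array([-1.26667192e-04, -5.10316654e-05, -6.94599180e-04,  1.27958036e-04,
       -2.11365364e-07,  8.16160657e-04,  1.12276110e-04]), 'effort': array([ 6.31362545e-04, -5.82854927e+01,  1.53455123e+00, -2.72608280e+01,
       -5.43914165e-02,  1.69022981e-02,  1.44693408e-04]), 'tcp_pos': array([0.15167836, 0.65714391, 0.22170483]), 'orientation': array([ 1.13152722e-01,  9.93577216e-01, -8.80791988e-04, -3.33733886e-05]), 'contact_force': array([ 0.21674264,  0.0026245 , -0.33098724]), 'torque': array([-0.00920743, -0.00606087, -0.00400085]), 'finger_force': 0.0, 'grip_width': 1.00311515982938}
top 488.8183272135201 488.8183272135201 285.75611806822 215.67892077072185 [[0.002, -1.0, 0.01], [-0.986, -0.004, -0.166], [0.166, -0.01, -0.986]] [-0.097  0.574  1.58 ]
scene 388.7902764604286 388.7902764604286 276.168233709106 209.86885045033745 [[-0.24, 0.971, 0.005], [0.676, 0.17, -0.717], [-0.697, -0.169, -0.697]] [ 0.231 -0.284  1.5  ]
```

View pics/top0.png

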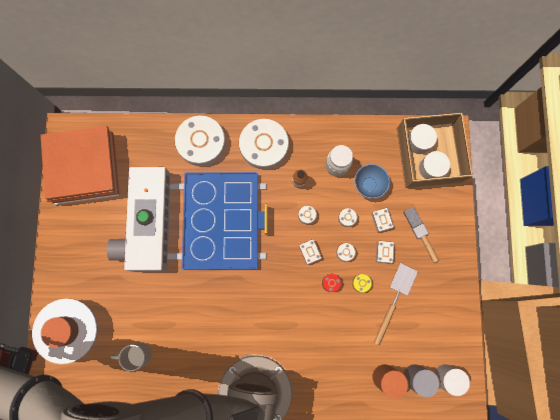

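View pics/scene0.png

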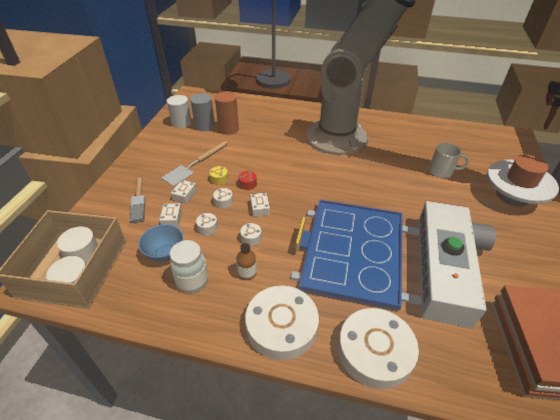

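```bash
cat > h.py <<'E'
from cell import *
import cv2,numpy as np
from scipy.spatial.transform import Rotation as Ro
def ray(s,p,z):
    R=np.array(s["R"]);t=np.array(s["t"]);C=-R.T@t
    d=R.T@np.array([(p[0]-s["cx"])/s["fx"],(p[1]-s["cy"])/s["fy"],1]);return C+d*(z-C[2])/d[2]
def proj(s,X):
    c=np.array(s["R"])@X+s["t"];return np.array([s["fx"]*c[0]/c[2]+s["cx"],s["fy"]*c[1]/c[2]+s["cy"]])
K=4
def up(s): return cv2.resize(s["color"],None,fx=K,fy=K,interpolation=cv2.INTER_CUBIC)
def cast(s,pts,z): # pts in upsampled px
    return np.array([ray(s,(np.array(p)+.5)/K-.5,z) for p in pts])
def moulds(s,xr=(.35,.95),yr=(-.6,.5),z=.017):
    hsv=cv2.cvtColor(up(s),cv2.COLOR_RGB2HSV)
    m=((hsv[...,1]<75)&(hsv[...,2]>110)).astype(np.uint8)
    out=[]
    for c in cv2.findContours(m,cv2.RETR_EXTERNAL,cv2.CHAIN_APPROX_NONE)[0]:
        if cv2.contourArea(c)<1500: continue
        P=cast(s,cv2.convexHull(c)[:,0],z)[:,:2]
        Q=(P*1e4).astype(np.float32); mo=cv2.moments(Q[:,None]); A=mo["m00"]/1e8
        if not .0018<A<.0055: continue
        cx,cy=mo["m10"]/mo["m00"]/1e4,mo["m01"]/mo["m00"]/1e4
        if not(xr[0]<cx<xr[1] and yr[0]<cy<yr[1]): continue
        (a,(w,h),an)=cv2.minAreaRect(Q); w,h=w/10,h/10
        if w<h: w,h,an=h,w,an+90
        M=cv2.moments(c)
        out.append((round(cx,4),round(cy,4),round(A*1e6),round(w),round(h),round((an+90)%180-90,1),round(A*1e6/(w*h),2),(round(M["m10"]/M["m00"]/K),round(M["m01"]/M["m00"]/K))))
    return out
E
python3 - <<'E'
from h import *
s=snapshot("top");c=snapshot("scene")
for o in moulds(s): print(o)
im=up(s);hsv=cv2.cvtColor(im,cv2.COLOR_RGB2HSV)
def cen(m): M=cv2.moments(m.astype(np.uint8),True);return (M["m10"]/M["m00"],M["m01"]/M["m00"])
blue=((hsv[...,0]>100)&(hsv[...,0]<130)&(hsv[...,1]>120)).astype(np.uint8)
cs=[q for q in cv2.findContours(blue,cv2.RETR_CCOMP,cv2.CHAIN_APPROX_NONE)[0] if cv2.contourArea(q)>3000]
for q in cs:
    (a,wh,an)=cv2.minAreaRect(q); M=cv2.moments(q); p=(M["m10"]/M["m00"],M["m01"]/M["m00"])
    P=cast(s,q[:,0],.022)[:,:2]; r=cv2.minAreaRect((P*1e3).astype(np.float32))
    print("blue",np.round(p)/K,cast(s,[p],.022)[0].round(4),np.round(r[1],1),round(r[2],1))
def green(z):
    h=cv2.cvtColor(up(z),cv2.COLOR_RGB2HSV);m=((h[...,0]>50)&(h[...,0]<80)&(h[...,1]>120)&(h[...,2]>50)).astype(np.uint8)
    q=max(cv2.findContours(m,cv2.RETR_EXTERNAL,cv2.CHAIN_APPROX_NONE)[0],key=cv2.contourArea);M=cv2.moments(q);return (M["m10"]/M["m00"],M["m01"]/M["m00"])
def yel(z):
    h=cv2.cvtColor(up(z),cv2.COLOR_RGB2HSV);m=((h[...,0]>18)&(h[...,0]<32)&(h[...,1]>190)&(h[...,2]>120)).astype(np.uint8)
    for q in cv2.findContours(m,cv2.RETR_EXTERNAL,cv2.CHAIN_APPROX_NONE)[0]:
        if cv2.contourArea(q)>300: print("yel",cv2.contourArea(q),np.round(np.array(cv2.minAreaRect(q)[0])/K,1),cast(z,[cv2.minAreaRect(q)[0]],.05)[0].round(3), [cast(z,[b],.056)[0,:2].round(3).tolist() for b in cv2.boxPoints(cv2.minAreaRect(q))])
for z in(.085,.095,.105): print("green",z,cast(s,[green(s)],z)[0].round(4),cast(c,[green(c)],z)[0].round(4))
yel(s)
x=cv2.resize(s["color"][165:300,175:415],None,fx=3.3,fy=3.3,interpolation=cv2.INTER_CUBIC);cv2.imwrite("pics/crop1.png",x[...,::-1])
E
```

```text
(0.4571, -0.2976, 2947, 61, 61, -24.2, 0.79, (346, 252))
(0.4578, -0.4295, 3995, 73, 57, -5.5, 0.96, (385, 252))
(0.4579, -0.1773, 3815, 72, 55, 23.1, 0.97, (310, 252))
(0.5752, -0.3057, 3000, 63, 60, -37.3, 0.8, (348, 217))
(0.5674, -0.4245, 4046, 72, 57, 16.5, 0.98, (383, 220))
(0.5574, -0.5374, 4364, 105, 44, 26.6, 0.95, (416, 223))
(0.5841, -0.1682, 2940, 61, 60, -44.8, 0.8, (307, 215))
blue [237.5  248.25] [0.4688 0.0668 0.022 ] [63.  81.7] 0.2
blue [202.75 248.25] [0.468 0.183 0.022] [69.6 70.3] 0.2
blue [237.75 220.  ] [0.564  0.0677 0.022 ] [65.  81.1] 0.2
blue [203.25 220.25] [0.5629 0.1838 0.022 ] [70.6 70.5] 45.7
blue [237.75 192.75] [0.6583 0.069  0.022 ] [61.9 80.9] 0.8
blue [204.   192.75] [0.6578 0.1846 0.022 ] [68.8 69.8] 0.3
blue [221.75 221.5 ] [0.5589 0.1218 0.022 ] [329.2 268.2] 0.3
blue [237.5  248.25] [0.4687 0.067  0.022 ] [78.9 99.1] 0.2
blue [202.75 248.25] [0.4678 0.1831 0.022 ] [87.1 86.8] 53.6
blue [237.75 220.25] [0.5638 0.0676 0.022 ] [80.4 97.6] 0.2
blue [203.25 220.25] [0.5629 0.1839 0.022 ] [86.7 86. ] 1.5
blue [238.  192.5] [0.659  0.0688 0.022 ] [78.5 99.6] 0.3
blue [203.75 192.75] [0.6579 0.1847 0.022 ] [86.2 87.7] 0.3
blue [537.25 198.75] [ 0.6421 -0.9559  0.022 ] [ 99.6 206.4] 89.9
green 0.085 [0.5657 0.3694 0.085 ] [0.5355 0.3637 0.085 ]
green 0.095 [0.5641 0.3665 0.095 ] [0.5455 0.36   0.095 ]
green 0.105 [0.5624 0.3637 0.105 ] [0.5555 0.3562 0.105 ]
```

View pics/crop1.png

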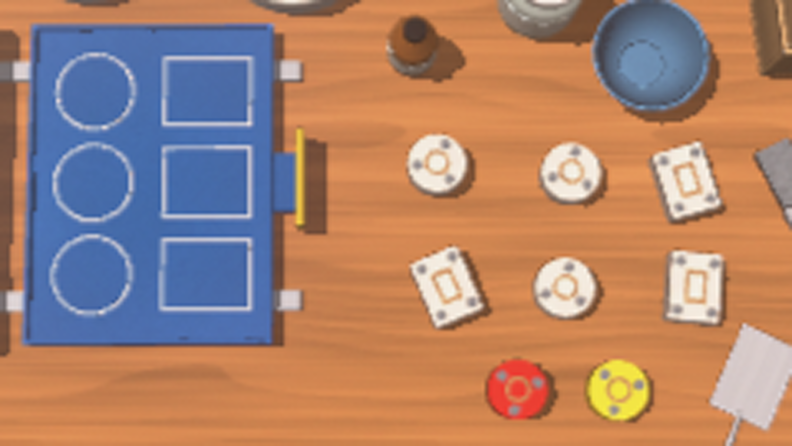

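```bash
cat >> h.py <<'E'
def pose():
    s=get_state();q=np.array(s["orientation"]);R=Ro.from_quat(q).as_matrix();return s,np.array(s["tcp_pos"]),R,np.degrees(np.arctan2(R[1,1],R[0,1]))
def plan(wps):
    """wps: (x,y,z,psi,n) psi=closing axis angle, chosen continuous with the present one mod 180 by caller"""
    s,p,R,psi=pose(); print("at",p.round(4),"psi",round(psi,1),"F",np.round(s["contact_force"],1),"t",round(s["time"],1))
    rows=[]
    for x,y,z,f,n in wps:
        t=np.array([x,y,z]);dp=(t-p)/n;df=(f-psi)/n
        for i in range(n):
            a=np.radians(psi+df)
            Rn=np.array([[-np.sin(a),np.cos(a),0],[np.cos(a),np.sin(a),0],[0,0,-1]]).T.copy()
            Rn=np.column_stack([np.cross([np.cos(a),np.sin(a),0],[0,0,-1]),[np.cos(a),np.sin(a),0],[0,0,-1]])
            rv=Ro.from_matrix(R.T@Rn).as_rotvec(); sh=R.T@dp
            rows.append(np.r_[sh/.15,rv/np.pi].round(3)+0.); p=p+R@(rows[-1][:3]*.15)
            R=R@Ro.from_rotvec(rows[-1][3:]*np.pi).as_matrix();psi+=df
            if n>1: dp=(t-p)/max(n-i-1,1)
        
    for i in range(0,len(rows),8):
        print("CALL",i//8+1,len(rows[i:i+8]),"max",np.abs(np.array(rows[i:i+8])).max(0).round(3)); print(",".join(f"{v:g}" for r in rows[i:i+8] for v in r))
E
python3 - <<'E'
from h import *
plan([(.5,.30,.2,17,11),(.4579,-.1773,.12,-66.9,13)])
E
```

```text
at [0.1517 0.6574 0.2221] psi 77.0 F [ 0.1 -0.5 -0. ] t 0.2
CALL 1 8 max [0.302 0.164 0.014 0.    0.    0.031]
-0.254,-0.164,0.014,0,0,0.03,-0.269,-0.139,0.014,0,0,0.031,-0.281,-0.112,0.013,0,0,0.03,-0.29,-0.085,0.014,0,0,0.03,-0.297,-0.057,0.013,0,0,0.031,-0.301,-0.028,0.014,0,0,0.03,-0.302,0,0.013,0,0,0.03,-0.301,0.028,0.014,0,0,0.03
CALL 2 8 max [0.297 0.113 0.041 0.    0.    0.036]
-0.297,0.057,0.013,0,0,0.031,-0.291,0.085,0.014,0,0,0.03,-0.281,0.113,0.013,0,0,0.03,-0.228,-0.092,0.041,0,0,0.036,-0.237,-0.066,0.041,0,0,0.036,-0.242,-0.039,0.041,0,0,0.036,-0.245,-0.012,0.041,0,0,0.036,-0.245,0.016,0.041,0,0,0.036
CALL 3 8 max [0.242 0.202 0.042 0.    0.    0.036]
-0.242,0.044,0.041,0,0,0.036,-0.235,0.071,0.042,0,0,0.035,-0.226,0.096,0.041,0,0,0.036,-0.214,0.121,0.042,0,0,0.036,-0.199,0.145,0.041,0,0,0.036,-0.181,0.166,0.042,0,0,0.036,-0.161,0.185,0.041,0,0,0.036,-0.14,0.202,0.042,0,0,0.035
```

>>> jog_arm(
  increments=[-0.254,-0.164,0.014,0,0,0.03,-0.269,-0.139,0.014,0,0,0.031,-0.281,-0.112,0.013,0,0,0.03,-0.29,-0.085,0.014,0,0,0.03,-0.297,-0.057,0.013,0,0,0.031,-0.301,-0.028,0.014,0,0,0.03,-0.302,0,0.013,0,0,0.03,-0.301,0.028,0.014,0,0,0.03],
  gripper=0,
)

```text
time: 1.0
tcp_pos: [0.406, 0.3964, 0.2063]
orientation: [0.475, 0.88, 0.0, -0.0]
contact_force: [0.2, 0.1, -0.3]
grip_width: 1.005
finger_force: 0.0
```

>>> jog_arm(
  increments=[-0.297,0.057,0.013,0,0,0.031,-0.291,0.085,0.014,0,0,0.03,-0.281,0.113,0.013,0,0,0.03,-0.228,-0.092,0.041,0,0,0.036,-0.237,-0.066,0.041,0,0,0.036,-0.242,-0.039,0.041,0,0,0.036,-0.245,-0.012,0.041,0,0,0.036,-0.245,0.016,0.041,0,0,0.036],
)

```text
time: 1.8
tcp_pos: [0.4836, 0.1155, 0.1694]
orientation: [0.797, 0.605, 0.0, -0.0]
contact_force: [1.9, 0.5, 0.5]
grip_width: 1.0
finger_force: 0.0
```

>>> jog_arm(
  increments=[-0.242,0.044,0.041,0,0,0.036,-0.235,0.071,0.042,0,0,0.035,-0.226,0.096,0.041,0,0,0.036,-0.214,0.121,0.042,0,0,0.036,-0.199,0.145,0.041,0,0,0.036,-0.181,0.166,0.042,0,0,0.036,-0.161,0.185,0.041,0,0,0.036,-0.14,0.202,0.042,0,0,0.035],
)

```text
time: 2.6
tcp_pos: [0.4577, -0.1781, 0.1196]
orientation: [0.98, 0.199, 0.0, -0.0]
contact_force: [0.8, 0.7, 0.4]
grip_width: 0.999
finger_force: 0.0
```

```bash
python3 - <<'E'
from h import *
print(get_state()["joints"].round(2))
plan([(.4579,-.1773,.05,-66.9,4),(.4579,-.1773,.004,-66.9,3),(.4579,-.1773,.004,-66.9,1)])
E
```

```text
[-0.39  0.4   0.79  2.12 -0.41  0.77 -0.51]
at [ 0.4577 -0.1781  0.1196] psi -67.0 F [0.8 0.7 0.4] t 2.6
CALL 1 8 max [0.001 0.001 0.116 0.    0.    0.001]
0.001,-0.001,0.116,0,0,0,0.001,-0.001,0.116,0,0,0,0,-0.001,0.116,0,0,-0.001,0.001,-0.001,0.116,0,0,0,0,0,0.102,0,0,0,0,0,0.102,0,0,0,0,0,0.103,0,0,0,0,0,0,0,0,0
```

>>> jog_arm(
  increments=[0.001,-0.001,0.116,0,0,0,0.001,-0.001,0.116,0,0,0,0,-0.001,0.116,0,0,-0.001,0.001,-0.001,0.116,0,0,0,0,0,0.102,0,0,0,0,0,0.102,0,0,0,0,0,0.103,0,0,0,0,0,0,0,0,0],
)

```text
time: 3.4
tcp_pos: [0.457, -0.1756, 0.0027]
orientation: [0.979, 0.203, -0.001, -0.001]
contact_force: [-0.3, 0.6, -0.7]
grip_width: 0.997
finger_force: 0.0
```

>>> jog_arm(
  increments=[0,0,0,0,0,0,0,0,0,0,0,0,0,0,0,0,0,0,0,0,0,0,0,0,0,0,-0.1,0,0,0,0,0,-0.2,0,0,0,0,0,-0.25,0,0,0,0,0,-0.25,0,0,0],
  gripper=1,
  squeeze=20,
)

```text
time: 4.2
tcp_pos: [0.4573, -0.176, 0.1252]
orientation: [0.979, 0.202, -0.001, -0.0]
contact_force: [1.6, 0.4, -1.3]
grip_width: 0.591
finger_force: 20.0
```

```bash
python3 - <<'E'
from h import *
x,y=.4685,.0670
plan([(.4579,-.04,.125,-25,4),(x,y,.11,.45,4),(x,y,.05,.45,4),(x,y,.027,.45,3),(x,y,.027,.45,1)])
E
```

```text
at [ 0.4573 -0.176   0.1252] psi -66.7 F [ 1.6  0.4 -1.3] t 4.2
CALL 1 8 max [0.185 0.208 0.025 0.    0.    0.058]
0.091,-0.208,0,0,0,-0.058,0.127,-0.188,0,0,0,-0.058,0.159,-0.162,0.001,0,0,-0.058,0.185,-0.13,0,0,0,-0.057,0.169,-0.059,0.025,0,0,-0.036,0.175,-0.04,0.025,0,0,-0.035,0.178,-0.021,0.025,0,0,-0.035,0.179,-0.001,0.025,0,0,-0.036
CALL 2 8 max [0.  0.  0.1 0.  0.  0. ]
0,0,0.1,0,0,0,0,0,0.1,0,0,0,0,0,0.1,0,0,0,0,0,0.1,0,0,0,0,0,0.051,0,0,0,0,0,0.051,0,0,0,0,0,0.051,0,0,0,0,0,0,0,0,0
```

```bash
python3 - <<'E'
from h import *
x,y=.4685,.0670
plan([(x,y,.11,.45,9),(x,y,.05,.45,3),(x,y,.027,.45,3),(x,y,.027,.45,1)])
E
```

```text
at [ 0.4573 -0.176   0.1252] psi -66.7 F [ 1.6  0.4 -1.3] t 4.2
CALL 1 8 max [0.177 0.162 0.012 0.    0.    0.042]
0.079,-0.162,0.011,0,0,-0.041,0.099,-0.15,0.011,0,0,-0.042,0.118,-0.136,0.011,0,0,-0.041,0.135,-0.12,0.011,0,0,-0.042,0.149,-0.101,0.011,0,0,-0.041,0.161,-0.081,0.012,0,0,-0.042,0.17,-0.059,0.011,0,0,-0.041,0.177,-0.037,0.012,0,0,-0.041
CALL 2 8 max [0.179 0.015 0.134 0.    0.    0.042]
0.179,-0.015,0.011,0,0,-0.042,0,0,0.133,0,0,0,0,0.001,0.134,0,0,0,0,0,0.133,0,0,0,0,0,0.051,0,0,0,0,0,0.051,0,0,0,0,0,0.051,0,0,0,0,0,0,0,0,0
```

>>> jog_arm(
  increments=[0.079,-0.162,0.011,0,0,-0.041,0.099,-0.15,0.011,0,0,-0.042,0.118,-0.136,0.011,0,0,-0.041,0.135,-0.12,0.011,0,0,-0.042,0.149,-0.101,0.011,0,0,-0.041,0.161,-0.081,0.012,0,0,-0.042,0.17,-0.059,0.011,0,0,-0.041,0.177,-0.037,0.012,0,0,-0.041],
)

```text
time: 5.0
tcp_pos: [0.4677, 0.041, 0.1107]
orientation: [0.748, 0.664, 0.0, -0.0]
contact_force: [0.9, -0.7, -1.9]
grip_width: 0.59
finger_force: 20.0
```

>>> jog_arm(
  increments=[0.179,-0.015,0.011,0,0,-0.042,0,0,0.133,0,0,0,0,0.001,0.134,0,0,0,0,0,0.133,0,0,0,0,0,0.051,0,0,0,0,0,0.051,0,0,0,0,0,0.051,0,0,0,0,0,0,0,0,0],
)

```text
time: 5.8
tcp_pos: [0.4685, 0.0668, 0.0267]
orientation: [0.704, 0.71, -0.0, -0.001]
contact_force: [-3.9, -0.3, 6.6]
grip_width: 0.59
finger_force: 20.0
```

>>> jog_arm(
  increments=[0,0,0,0,0,0,0,0,0,0,0,0,0,0,0,0,0,0,0,0,0,0,0,0,0,0,-0.1,0,0,0,0,0,-0.2,0,0,0,0,0,-0.2,0,0,0,0,0,-0.2,0,0,0],
  gripper=0,
)

```text
time: 6.6
tcp_pos: [0.4691, 0.0667, 0.132]
orientation: [0.704, 0.71, -0.0, -0.0]
contact_force: [0.9, 0.1, 0.8]
grip_width: 1.0
finger_force: 0.0
```

```bash
python3 - <<'E'
from h import *
s=snapshot("top");cv2.imwrite("pics/t1.png",s["color"][...,::-1])
for o in moulds(s): print(o)
plan([(.4578,-.4295,.11,-95.5,16)])
E
```

```text
(0.4571, -0.2976, 2945, 62, 60, -45.3, 0.79, (346, 252))
(0.4579, -0.4295, 3993, 72, 57, -5.5, 0.96, (385, 252))
(0.5753, -0.3057, 3003, 63, 60, -37.3, 0.8, (348, 217))
(0.5675, -0.4245, 4052, 72, 58, 16.8, 0.97, (383, 220))
(0.5573, -0.5374, 4373, 105, 44, 25.9, 0.95, (416, 223))
(0.5842, -0.1682, 2940, 61, 60, -44.8, 0.8, (307, 215))
at [0.4718 0.067  0.136 ] psi 0.4 F [ 1.2 -0.1  2.5] t 6.7
CALL 1 8 max [0.207 0.133 0.011 0.002 0.001 0.034]
-0.207,-0.007,0.01,0.002,-0.001,0.033,-0.206,0.014,0.011,0,0,0.034,-0.204,0.036,0.011,0,0,0.033,-0.199,0.057,0.011,0,0,0.033,-0.192,0.077,0.011,0,0,0.034,-0.183,0.097,0.011,0,0,0.033,-0.172,0.116,0.011,0,0,0.033,-0.159,0.133,0.011,0,0,0.033
CALL 2 8 max [0.144 0.207 0.011 0.    0.    0.034]
-0.144,0.148,0.011,0,0,0.034,-0.128,0.163,0.011,0,0,0.033,-0.11,0.175,0.011,0,0,0.033,-0.091,0.186,0.011,0,0,0.034,-0.071,0.194,0.011,0,0,0.033,-0.05,0.201,0.011,0,0,0.033,-0.03,0.204,0.011,0,0,0.034,-0.007,0.207,0.011,0,0,0.033
```

View pics/t1.png

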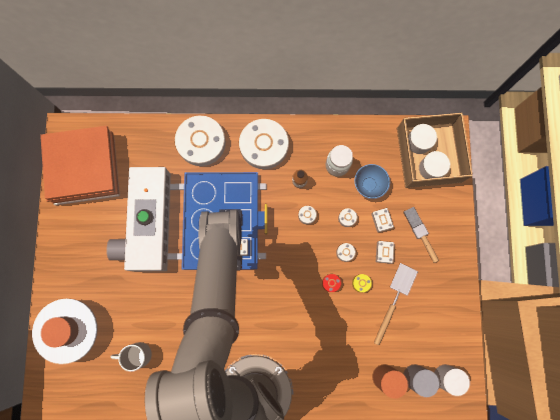

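>>> jog_arm(
  increments=[-0.207,-0.007,0.01,0.002,-0.001,0.033,-0.206,0.014,0.011,0,0,0.034,-0.204,0.036,0.011,0,0,0.033,-0.199,0.057,0.011,0,0,0.033,-0.192,0.077,0.011,0,0,0.034,-0.183,0.097,0.011,0,0,0.033,-0.172,0.116,0.011,0,0,0.033,-0.159,0.133,0.011,0,0,0.033],
)

```text
time: 7.45
tcp_pos: [0.4624, -0.1828, 0.1185]
orientation: [0.932, 0.362, -0.003, 0.0]
contact_force: [0.2, 0.8, -0.3]
grip_width: 1.0
finger_force: 0.0
```

>>> jog_arm(
  increments=[-0.144,0.148,0.011,0,0,0.034,-0.128,0.163,0.011,0,0,0.033,-0.11,0.175,0.011,0,0,0.033,-0.091,0.186,0.011,0,0,0.034,-0.071,0.194,0.011,0,0,0.033,-0.05,0.201,0.011,0,0,0.033,-0.03,0.204,0.011,0,0,0.034,-0.007,0.207,0.011,0,0,0.033],
)

```text
time: 8.25
tcp_pos: [0.4557, -0.4308, 0.1057]
orientation: [0.999, -0.049, -0.003, 0.002]
contact_force: [-0.7, 0.9, 0.2]
grip_width: 1.001
finger_force: 0.0
```

```bash
python3 - <<'E'
from h import *
s=snapshot("top");s=snapshot("top")
plan([(.4579,-.4295,.05,-95.5,4),(.4579,-.4295,.004,-95.5,3),(.4579,-.4295,.004,-95.5,1)])
E
```

```text
at [ 0.4541 -0.4341  0.1061] psi -95.8 F [-0.7  0.2 -0.2] t 8.3
CALL 1 8 max [0.006 0.009 0.103 0.002 0.002 0.001]
0.006,-0.009,0.093,0.002,0.002,0,0.006,-0.008,0.094,0,0,-0.001,0.006,-0.008,0.093,0,0,0,0.005,-0.009,0.094,0,0,-0.001,0,0,0.102,0,0,0,0,0,0.102,0,0,0,0,0,0.103,0,0,0,0,0,0,0,0,0
```

>>> jog_arm(
  increments=[0.006,-0.009,0.093,0.002,0.002,0,0.006,-0.008,0.094,0,0,-0.001,0.006,-0.008,0.093,0,0,0,0.005,-0.009,0.094,0,0,-0.001,0,0,0.102,0,0,0,0,0,0.102,0,0,0,0,0,0.103,0,0,0,0,0,0,0,0,0],
)

```text
time: 9.15
tcp_pos: [0.4589, -0.4242, 0.002]
orientation: [0.999, -0.044, -0.001, -0.002]
contact_force: [-0.1, 0.2, 0.1]
grip_width: 0.998
finger_force: 0.0
```

>>> jog_arm(
  increments=[0,0,0,0,0,0,0,0,0,0,0,0,0,0,0,0,0,0,0,0,0,0,0,0,0,0,-0.2,0,0,0,0,0,-0.3,0,0,0,0,0,-0.3,0,0,0,0,0,0,0,0,0],
  gripper=1,
  squeeze=20,
)

```text
time: 9.95
tcp_pos: [0.4615, -0.4282, 0.1299]
orientation: [0.999, -0.045, 0.004, 0.001]
contact_force: [0.7, -1.3, -1.0]
grip_width: 0.591
finger_force: 20.0
```

```bash
python3 - <<'E'
from h import *
x,y=.659,.0688
plan([(x,y,.13,.45,15),(x,y,.13,.45,1),(x,y,.05,.45,4),(x,y,.028,.45,3),(x,y,.028,.45,1)])
E
```

```text
at [ 0.4615 -0.4282  0.1299] psi -95.1 F [ 0.7 -1.3 -1. ] t 9.9
CALL 1 8 max [0.208 0.228 0.    0.001 0.003 0.036]
0.068,-0.228,0,0.001,-0.003,-0.035,0.092,-0.219,0,0,0,-0.036,0.116,-0.207,0,0,0,-0.035,0.139,-0.193,0,0,0,-0.036,0.159,-0.176,0,0,0,-0.035,0.178,-0.158,0,0,0,-0.035,0.194,-0.137,0,0,0,-0.036,0.208,-0.115,0,0,0,-0.035
CALL 2 8 max [0.237 0.091 0.001 0.    0.    0.036]
0.22,-0.091,0,0,0,-0.036,0.229,-0.066,0,0,0,-0.035,0.234,-0.04,0,0,0,-0.035,0.237,-0.014,0,0,0,-0.036,0.237,0.013,-0.001,0,0,-0.035,0.235,0.039,0,0,0,-0.036,0.229,0.064,-0.001,0,0,-0.035,0,0,0,0,0,0
CALL 3 8 max [0.    0.001 0.134 0.    0.    0.   ]
0,0,0.133,0,0,0,0,0,0.134,0,0,0,0,0.001,0.133,0,0,0,0,0,0.134,0,0,0,0,0,0.049,0,0,0,0,0,0.049,0,0,0,0,0,0.048,0,0,0,0,0,0,0,0,0
```

>>> jog_arm(
  increments=[0.068,-0.228,0,0.001,-0.003,-0.035,0.092,-0.219,0,0,0,-0.036,0.116,-0.207,0,0,0,-0.035,0.139,-0.193,0,0,0,-0.036,0.159,-0.176,0,0,0,-0.035,0.178,-0.158,0,0,0,-0.035,0.194,-0.137,0,0,0,-0.036,0.208,-0.115,0,0,0,-0.035],
)

```text
time: 10.75
tcp_pos: [0.5644, -0.1582, 0.1241]
orientation: [0.92, 0.392, -0.003, -0.005]
contact_force: [0.0, 0.5, -1.7]
grip_width: 0.585
finger_force: 20.0
```

>>> jog_arm(
  increments=[0.22,-0.091,0,0,0,-0.036,0.229,-0.066,0,0,0,-0.035,0.234,-0.04,0,0,0,-0.035,0.237,-0.014,0,0,0,-0.036,0.237,0.013,-0.001,0,0,-0.035,0.235,0.039,0,0,0,-0.036,0.229,0.064,-0.001,0,0,-0.035,0,0,0,0,0,0],
)

```text
time: 11.55
tcp_pos: [0.6572, 0.0798, 0.1245]
orientation: [0.7, 0.714, 0.0, -0.007]
contact_force: [-0.4, 0.6, -1.8]
grip_width: 0.587
finger_force: 20.0
```

```bash
python3 - <<'E'
from h import *
print(pose()[1]);s=snapshot("top");print(pose()[1]);s=snapshot("top")
for o in moulds(s): print(o)
x,y=.659,.0688
plan([(x,y,.05,.45,4),(x,y,.028,.45,2),(x,y,.028,.45,2)])
E
```

```text
[0.65722755 0.07981295 0.1244751 ]
[0.65642682 0.07602244 0.12449563]
(0.4571, -0.2976, 2947, 62, 60, -45.3, 0.79, (346, 252))
(0.4727, 0.0693, 4196, 75, 57, -89.8, 0.98, (237, 247))
(0.5753, -0.3057, 3008, 63, 60, -37.3, 0.8, (348, 217))
(0.5674, -0.4245, 4056, 72, 58, 16.8, 0.97, (383, 220))
(0.5573, -0.5374, 4370, 105, 44, 25.9, 0.95, (416, 223))
(0.5845, -0.1687, 2864, 60, 60, -44.8, 0.8, (308, 215))
at [0.656  0.073  0.1247] psi 0.6 F [-0.4 -1.2 -1. ] t 11.7
CALL 1 8 max [0.008 0.006 0.125 0.003 0.002 0.001]
-0.008,0.006,0.124,-0.003,-0.002,0,-0.007,0.005,0.125,0,0,0,-0.007,0.005,0.124,0,0,0.001,-0.007,0.005,0.125,0,0,0,0,0,0.073,0,0,0,0,0,0.073,0,0,0,0,0,0,0,0,0,0,0,0,0,0,0
```

>>> jog_arm(
  increments=[0,0,0,0,0,0,0,0,0,0,0,0,0,0,0,0,0,0,0,0,0,0,0,0,0,0,0,0,0,0,0,0,0,0,0,0,0,0,0,0,0,0,0,0,0,0,0,0],
)

```text
time: 12.45
tcp_pos: [0.6567, 0.0722, 0.1257]
orientation: [0.704, 0.71, -0.001, -0.005]
contact_force: [-0.4, 0.5, -2.3]
grip_width: 0.588
finger_force: 20.0
```

```bash
python3 - <<'E'
from h import *
x,y=.659,.0688
plan([(x,y,.05,.45,4),(x,y,.028,.45,2),(x,y,.028,.45,2)])
E
```

```text
at [0.6567 0.0722 0.1257] psi 0.5 F [-0.4  0.5 -2.3] t 12.4
CALL 1 8 max [0.006 0.005 0.126 0.003 0.002 0.   ]
-0.006,0.005,0.126,-0.003,-0.002,0,-0.006,0.004,0.126,0,0,0,-0.006,0.004,0.126,0,0,0,-0.006,0.003,0.126,0,0,0,0,0,0.074,0,0,0,0,0,0.073,0,0,0,0,0,0,0,0,0,0,0,0,0,0,0
```

>>> jog_arm(
  increments=[-0.004,0.005,0.126,-0.003,-0.002,0,-0.003,0.004,0.126,0,0,0,-0.003,0.004,0.126,0,0,0,-0.003,0.003,0.126,0,0,0,0,0,0.074,0,0,0,0,0,0.073,0,0,0,0,0,0,0,0,0,0,0,0,0,0,0],
)

```text
time: 13.25
tcp_pos: [0.6592, 0.07, 0.0298]
orientation: [0.704, 0.71, 0.001, 0.0]
contact_force: [-5.3, -1.3, 11.4]
grip_width: 0.589
finger_force: 20.0
```

>>> jog_arm(
  increments=[0,0,0,0,0,0,0,0,0,0,0,0,0,0,0,0,0,0,0,0,0,0,0,0,0,0,-0.1,0,0,0,0,0,-0.2,0,0,0,0,0,-0.2,0,0,0,0,0,-0.1,0,0,0],
  gripper=0,
)

```text
time: 14.05
tcp_pos: [0.6605, 0.0701, 0.1217]
orientation: [0.704, 0.71, 0.002, 0.001]
contact_force: [1.1, -0.3, 0.6]
grip_width: 1.004
finger_force: 0.0
```

```bash
python3 - <<'E'
from h import *
s=snapshot("top");s=snapshot("top");s=snapshot("top")
for o in moulds(s): print(o)
x,y=.5674,-.4245
plan([(x,y,.12,-73.5,19),(x,y,.12,-73.5,5)])
E
```

```text
(0.4571, -0.2976, 2945, 62, 60, -45.3, 0.79, (346, 252))
(0.4727, 0.0695, 4212, 75, 57, -89.8, 0.98, (237, 247))
(0.5753, -0.3057, 2996, 63, 60, -26.9, 0.79, (348, 217))
(0.5674, -0.4244, 4044, 72, 57, 16.5, 0.98, (383, 220))
(0.5573, -0.5375, 4377, 105, 44, 26.3, 0.95, (416, 223))
(0.5845, -0.1687, 2838, 60, 59, -89.8, 0.8, (308, 215))
at [0.6594 0.0705 0.1189] psi 0.5 F [ 0.4 -0.2  0.6] t 14.2
CALL 1 8 max [0.177 0.049 0.001 0.001 0.    0.022]
-0.173,-0.034,-0.001,0.001,0,0.022,-0.175,-0.022,0,0,0,0.021,-0.176,-0.01,0,0,0,0.022,-0.177,0.002,-0.001,0,0,0.022,-0.176,0.014,0,0,0,0.021,-0.175,0.026,-0.001,0,0,0.022,-0.173,0.038,0,0,0,0.021,-0.17,0.049,-0.001,0,0,0.022
CALL 2 8 max [0.166 0.13  0.001 0.    0.    0.022]
-0.166,0.061,0,0,0,0.022,-0.161,0.072,-0.001,0,0,0.021,-0.156,0.082,0,0,0,0.022,-0.15,0.093,-0.001,0,0,0.022,-0.143,0.103,0,0,0,0.021,-0.136,0.113,-0.001,0,0,0.022,-0.128,0.122,0,0,0,0.022,-0.12,0.13,-0.001,0,0,0.021
CALL 3 8 max [0.111 0.152 0.001 0.    0.    0.022]
-0.111,0.138,0,0,0,0.022,-0.101,0.145,-0.001,0,0,0.022,-0.09,0.152,0,0,0,0.021,0,0,0,0,0,0,0,0,0,0,0,0,0,0,0,0,0,0,0,0,0,0,0,0,0,0,0,0,0,0
```

>>> jog_arm(
  increments=[-0.173,-0.034,-0.05,0.001,0,0.022,-0.175,-0.022,-0.05,0,0,0.021,-0.176,-0.01,-0.05,0,0,0.022,-0.177,0.002,-0.001,0,0,0.022,-0.176,0.014,0,0,0,0.021,-0.175,0.026,-0.001,0,0,0.022,-0.173,0.038,0,0,0,0.021,-0.17,0.049,-0.001,0,0,0.022],
)

```text
time: 15.0
tcp_pos: [0.6194, -0.1404, 0.1408]
orientation: [0.87, 0.493, -0.001, -0.001]
contact_force: [0.2, 0.1, -0.1]
grip_width: 1.003
finger_force: 0.0
```

>>> jog_arm(
  increments=[-0.166,0.061,0,0,0,0.022,-0.161,0.072,-0.001,0,0,0.021,-0.156,0.082,0,0,0,0.022,-0.15,0.093,-0.001,0,0,0.022,-0.143,0.103,0,0,0,0.021,-0.136,0.113,-0.001,0,0,0.022,-0.128,0.122,0,0,0,0.022,-0.12,0.13,-0.001,0,0,0.021],
)

```text
time: 15.8
tcp_pos: [0.5806, -0.3485, 0.1415]
orientation: [0.97, 0.241, -0.001, -0.0]
contact_force: [0.6, 0.2, 1.0]
grip_width: 0.997
finger_force: 0.0
```

>>> jog_arm(
  increments=[-0.111,0.138,0,0,0,0.022,-0.101,0.145,-0.001,0,0,0.022,-0.09,0.152,0,0,0,0.021,0,0,0,0,0,0,0,0,0,0,0,0,0,0,0,0,0,0,0,0,0,0,0,0,0,0,0,0,0,0],
)

```text
time: 16.6
tcp_pos: [0.5675, -0.4236, 0.1418]
orientation: [0.99, 0.144, -0.001, -0.001]
contact_force: [0.7, 0.1, -0.9]
grip_width: 1.001
finger_force: 0.0
```

```bash
python3 - <<'E'
from h import *
x,y=.5674,-.4245
plan([(x,y,.05,-73.5,4),(x,y,.004,-73.5,2),(x,y,.004,-73.5,2)])
E
```

```text
at [ 0.5675 -0.4236  0.1418] psi -73.4 F [ 0.7  0.1 -0.9] t 16.6
CALL 1 8 max [0.001 0.002 0.154 0.    0.001 0.001]
0,0.002,0.153,0,0.001,0,-0.001,0.001,0.153,0,0,0,-0.001,0.002,0.153,0,0,0,-0.001,0.001,0.153,0,0,0.001,0,0,0.153,0,0,0,0,0.001,0.154,0,0,0,0,0,0,0,0,0,0,0,0,0,0,0
```

>>> jog_arm(
  increments=[0,0.002,0.153,0,0.001,0,-0.001,0.001,0.153,0,0,0,-0.001,0.002,0.153,0,0,0,-0.001,0.001,0.153,0,0,0.001,0,0,0.153,0,0,0,0,0.001,0.154,0,0,0,0,0,0,0,0,0,0,0,0,0,0,0],
)

```text
time: 17.4
tcp_pos: [0.5669, -0.4252, 0.0039]
orientation: [0.99, 0.143, 0.0, -0.001]
contact_force: [0.2, -0.9, -0.3]
grip_width: 0.996
finger_force: 0.0
```

>>> jog_arm(
  increments=[0,0,0,0,0,0,0,0,0,0,0,0,0,0,0,0,0,0,0,0,0,0,0,0,0,0,-0.2,0,0,0,0,0,-0.32,0,0,0,0,0,-0.32,0,0,0,0,0,-0.1,0,0,0],
  gripper=1,
  squeeze=20,
)

```text
time: 18.2
tcp_pos: [0.568, -0.4281, 0.1505]
orientation: [0.99, 0.142, 0.003, 0.002]
contact_force: [0.3, -0.4, -1.3]
grip_width: 0.588
finger_force: 20.0
```

```bash
python3 - <<'E'
from h import *
s=snapshot("top");s=snapshot("top");s=snapshot("top")
x,y=.5638,.0676
plan([(x,y,.14,.45,19),(x,y,.14,.45,5)])
E
```

```text
at [ 0.5668 -0.4256  0.1449] psi -73.6 F [-0.4  0.3 -2.5] t 18.4
CALL 1 8 max [0.119 0.166 0.002 0.    0.001 0.022]
0.048,-0.166,0.002,0,-0.001,-0.022,0.059,-0.163,0.002,0,0,-0.021,0.07,-0.158,0.002,0,0,-0.022,0.08,-0.153,0.002,0,0,-0.022,0.091,-0.147,0.002,0,0,-0.021,0.1,-0.141,0.002,0,0,-0.022,0.11,-0.134,0.002,0,0,-0.022,0.119,-0.126,0.002,0,0,-0.021
CALL 2 8 max [0.167 0.118 0.002 0.001 0.    0.022]
0.127,-0.118,0.002,0,0,-0.022,0.135,-0.109,0.002,-0.001,0,-0.022,0.142,-0.099,0.001,0,0,-0.021,0.148,-0.09,0.001,0,0,-0.022,0.154,-0.079,0.001,0,0,-0.022,0.159,-0.068,0.001,0,0,-0.021,0.163,-0.058,0.001,0,0,-0.022,0.167,-0.046,0.002,0,0,-0.022
CALL 3 8 max [0.172 0.034 0.002 0.    0.    0.022]
0.169,-0.034,0.001,0,0,-0.021,0.172,-0.023,0.002,0,0,-0.022,0.172,-0.012,0.001,0,0,-0.022,0,0,0,0,0,0,0,0,0,0,0,0,0,0,0,0,0,0,0,0,0,0,0,0,0,0,0,0,0,0
```

>>> jog_arm(
  increments=[0.048,-0.166,0.002,0,-0.001,-0.022,0.059,-0.163,0.002,0,0,-0.021,0.07,-0.158,0.002,0,0,-0.022,0.08,-0.153,0.002,0,0,-0.022,0.091,-0.147,0.002,0,0,-0.021,0.1,-0.141,0.002,0,0,-0.022,0.11,-0.134,0.002,0,0,-0.022,0.119,-0.126,0.002,0,0,-0.021],
)

```text
time: 19.15
tcp_pos: [0.5637, -0.216, 0.1397]
orientation: [0.915, 0.404, -0.003, -0.002]
contact_force: [0.7, 0.3, -2.2]
grip_width: 0.588
finger_force: 20.0
```

>>> jog_arm(
  increments=[0.127,-0.118,0.002,0,0,-0.022,0.135,-0.109,0.002,-0.001,0,-0.022,0.142,-0.099,0.001,0,0,-0.021,0.148,-0.09,0.001,0,0,-0.022,0.154,-0.079,0.001,0,0,-0.022,0.159,-0.068,0.001,0,0,-0.021,0.163,-0.058,0.001,0,0,-0.022,0.167,-0.046,0.002,0,0,-0.022],
)

```text
time: 19.95
tcp_pos: [0.5621, -0.0089, 0.138]
orientation: [0.772, 0.636, -0.003, -0.001]
contact_force: [0.7, -0.6, -2.5]
grip_width: 0.592
finger_force: 20.0
```

>>> jog_arm(
  increments=[0.169,-0.034,0.001,0,0,-0.021,0.172,-0.023,0.002,0,0,-0.022,0.172,-0.012,0.001,0,0,-0.022,0,0,0,0,0,0,0,0,0,0,0,0,0,0,0,0,0,0,0,0,0,0,0,0,0,0,0,0,0,0],
)

```text
time: 20.75
tcp_pos: [0.5638, 0.0664, 0.14]
orientation: [0.705, 0.71, -0.001, 0.001]
contact_force: [0.6, 0.7, -1.3]
grip_width: 0.592
finger_force: 20.0
```

```bash
python3 - <<'E'
from h import *
x,y=.5638,.0676
plan([(x,y,.05,.45,4),(x,y,.028,.45,2),(x,y,.028,.45,2)])
E
```

```text
at [0.5638 0.0664 0.14  ] psi 0.4 F [ 0.6  0.7 -1.3] t 20.8
CALL 1 8 max [0.002 0.    0.15  0.    0.001 0.   ]
0.002,0,0.15,0,0.001,0,0.002,0,0.15,0,0,0,0.002,0,0.15,0,0,0,0.002,0,0.15,0,0,0,0,0,0.073,0,0,0,0,0,0.074,0,0,0,0,0,0,0,0,0,0,0,0,0,0,0
```

>>> jog_arm(
  increments=[0.002,0,0.15,0,0.001,0,0.002,0,0.15,0,0,0,0.002,0,0.15,0,0,0,0.002,0,0.15,0,0,0,0,0,0.073,0,0,0,0,0,0.074,0,0,0,0,0,0,0,0,0,0,0,0,0,0,0],
)

```text
time: 21.55
tcp_pos: [0.5642, 0.0679, 0.0288]
orientation: [0.704, 0.71, 0.001, -0.0]
contact_force: [-1.6, -0.8, 6.9]
grip_width: 0.589
finger_force: 20.0
```

>>> jog_arm(
  increments=[0,0,0,0,0,0,0,0,0,0,0,0,0,0,0,0,0,0,0,0,-0.1,0,0,0,0,0,-0.2,0,0,0,0,0,-0.3,0,0,0,0,0,-0.1,0,0,0,0,0,0,0,0,0],
  gripper=0.2,
)

```text
time: 22.35
tcp_pos: [0.5657, 0.0687, 0.136]
orientation: [0.704, 0.71, 0.003, 0.001]
contact_force: [-0.2, -0.2, -0.1]
grip_width: 0.804
finger_force: 0.0
```

```bash
python3 - <<'E'
from h import *
s=snapshot("top");s=snapshot("top")
for o in moulds(s): print(o)
x,y=.5753,-.3057
plan([(x,y,.13,-75,13),(x,y,.13,-75,3)])
E
```

```text
(0.4571, -0.2976, 2945, 62, 60, -45.3, 0.79, (346, 252))
(0.4731, 0.0617, 3245, 60, 56, 89.8, 0.95, (239, 247))
(0.5753, -0.3057, 3002, 63, 60, -37.3, 0.8, (348, 217))
(0.5573, -0.5374, 4371, 105, 44, 25.9, 0.95, (416, 223))
(0.5847, -0.1686, 2865, 60, 60, -89.8, 0.8, (308, 215))
at [0.5634 0.0687 0.1328] psi 0.5 F [ 0.3 -0.3  0.4] t 22.4
CALL 1 8 max [0.192 0.128 0.002 0.    0.001 0.033]
-0.192,0.004,0.001,0,-0.001,0.032,-0.191,0.024,0.002,0,0,0.033,-0.187,0.043,0.002,0,0,0.032,-0.182,0.062,0.002,0,0,0.032,-0.175,0.08,0.002,0,0,0.032,-0.166,0.097,0.002,0,0,0.033,-0.155,0.113,0.001,0,0,0.032,-0.143,0.128,0.002,0,0,0.032
CALL 2 8 max [0.129 0.182 0.002 0.    0.    0.033]
-0.129,0.142,0.001,0,0,0.032,-0.114,0.154,0.002,0,0,0.033,-0.098,0.166,0.001,0,0,0.032,-0.08,0.174,0.002,0,0,0.032,-0.062,0.182,0.001,0,0,0.033,0,0,0,0,0,0,0,0,0,0,0,0,0,0,0,0,0,0
```

>>> jog_arm(
  increments=[-0.192,0.004,0.001,0,-0.001,0.032,-0.191,0.024,0.002,0,0,0.033,-0.187,0.043,0.002,0,0,0.032,-0.182,0.062,0.002,0,0,0.032,-0.175,0.08,0.002,0,0,0.032,-0.166,0.097,0.002,0,0,0.033,-0.155,0.113,0.001,0,0,0.032,-0.143,0.128,0.002,0,0,0.032],
  gripper=0,
)

```text
time: 23.25
tcp_pos: [0.5696, -0.1628, 0.1292]
orientation: [0.928, 0.373, -0.002, 0.0]
contact_force: [0.3, 1.2, 0.2]
grip_width: 1.001
finger_force: 0.0
```

>>> jog_arm(
  increments=[-0.129,0.142,0.001,0,0,0.032,-0.114,0.154,0.002,0,0,0.033,-0.098,0.166,0.001,0,0,0.032,-0.08,0.174,0.002,0,0,0.032,-0.062,0.182,0.001,0,0,0.033,0,0,0,0,0,0,0,0,0,0,0,0,0,0,0,0,0,0],
)

```text
time: 24.05
tcp_pos: [0.5754, -0.3042, 0.129]
orientation: [0.991, 0.131, -0.001, -0.0]
contact_force: [0.5, 0.5, -0.3]
grip_width: 0.998
finger_force: 0.0
```

```bash
python3 - <<'E'
from h import *
s=snapshot("top");s=snapshot("top");s=snapshot("top")
for o in moulds(s): print(o)
x,y=.5753,-.3057
plan([(x,y,.05,-75,4),(x,y,.004,-75,2),(x,y,.004,-75,2)])
E
```

```text
(0.457, -0.2977, 2964, 62, 61, -24.2, 0.79, (346, 252))
(0.5551, -0.5418, 3702, 105, 44, 24.3, 0.8, (418, 224))
at [ 0.5759 -0.3045  0.13  ] psi -75.0 F [-0.5  0.7 -0. ] t 24.2
CALL 1 8 max [0.002 0.002 0.154 0.    0.    0.   ]
-0.001,0.002,0.133,0,0,0,-0.002,0.002,0.133,0,0,0,-0.001,0.001,0.134,0,0,0,-0.002,0.002,0.133,0,0,0,0,0,0.154,0,0,0,0,-0.001,0.153,0,0,0,0,0,0,0,0,0,0,0,0,0,0,0
```

>>> jog_arm(
  increments=[-0.001,0.002,0.133,0,0,0,-0.002,0.002,0.133,0,0,0,-0.001,0.001,0.134,0,0,0,-0.002,0.002,0.133,0,0,0,0,0,0.154,0,0,0,0,-0.001,0.153,0,0,0,0,0,0,0,0,0,0,0,0,0,0,0],
)

```text
time: 25.0
tcp_pos: [0.5751, -0.3068, 0.0047]
orientation: [0.992, 0.13, -0.0, 0.001]
contact_force: [0.1, -0.1, 0.4]
grip_width: 1.002
finger_force: 0.0
```

>>> jog_arm(
  increments=[0,0,0,0,0,0,0,0,0,0,0,0,0,0,0,0,0,0,0,0,0,0,0,0,0,0,-0.2,0,0,0,0,0,-0.32,0,0,0,0,0,-0.32,0,0,0,0,0,-0.1,0,0,0],
  gripper=1,
  squeeze=20,
)

```text
time: 25.8
tcp_pos: [0.5767, -0.3089, 0.1504]
orientation: [0.992, 0.129, 0.003, 0.003]
contact_force: [0.9, -0.4, -1.1]
grip_width: 0.681
finger_force: 20.0
```

```bash
python3 - <<'E'
from h import *
s=snapshot("top");s=snapshot("top");s=snapshot("top")
x,y=.6578,.1846
plan([(x,y,.14,-45,20),(x,y,.14,-45,4)])
E
```

```text
at [ 0.5752 -0.3067  0.1453] psi -75.1 F [-0.1  0.4 -3. ] t 25.9
CALL 1 8 max [0.095 0.151 0.002 0.001 0.    0.009]
0.069,-0.151,0.002,0,0,-0.008,0.073,-0.149,0.002,0.001,0,-0.009,0.077,-0.147,0.002,0,0,-0.008,0.08,-0.145,0.002,0,0,-0.008,0.084,-0.143,0.002,0,0,-0.009,0.088,-0.141,0.002,0,0,-0.008,0.092,-0.139,0.002,0,0,-0.008,0.095,-0.136,0.002,0,0,-0.009
CALL 2 8 max [0.121 0.133 0.002 0.    0.    0.009]
0.099,-0.133,0.002,0,0,-0.008,0.102,-0.131,0.002,0,0,-0.009,0.106,-0.128,0.002,0,0,-0.008,0.109,-0.125,0.002,0,0,-0.008,0.112,-0.123,0.002,0,0,-0.009,0.115,-0.119,0.002,0,0,-0.008,0.119,-0.116,0.002,0,0,-0.008,0.121,-0.114,0.002,0,0,-0.009
CALL 3 8 max [0.133 0.11  0.002 0.    0.    0.009]
0.125,-0.11,0.002,0,0,-0.008,0.127,-0.107,0.002,0,0,-0.008,0.13,-0.104,0.002,0,0,-0.009,0.133,-0.099,0.002,0,0,-0.008,0,0,0,0,0,0,0,0,0,0,0,0,0,0,0,0,0,0,0,0,0,0,0,0
```

>>> jog_arm(
  increments=[0.069,-0.151,0.002,0,0,-0.008,0.073,-0.149,0.002,0.001,0,-0.009,0.077,-0.147,0.002,0,0,-0.008,0.08,-0.145,0.002,0,0,-0.008,0.084,-0.143,0.002,0,0,-0.009,0.088,-0.141,0.002,0,0,-0.008,0.092,-0.139,0.002,0,0,-0.008,0.095,-0.136,0.002,0,0,-0.009],
)

```text
time: 26.75
tcp_pos: [0.6066, -0.1088, 0.14]
orientation: [0.972, 0.234, -0.003, -0.001]
contact_force: [0.3, 0.1, -2.6]
grip_width: 0.68
finger_force: 20.0
```

>>> jog_arm(
  increments=[0.099,-0.133,0.002,0,0,-0.008,0.102,-0.131,0.002,0,0,-0.009,0.106,-0.128,0.002,0,0,-0.008,0.109,-0.125,0.002,0,0,-0.008,0.112,-0.123,0.002,0,0,-0.009,0.115,-0.119,0.002,0,0,-0.008,0.119,-0.116,0.002,0,0,-0.008,0.121,-0.114,0.002,0,0,-0.009],
)

```text
time: 27.55
tcp_pos: [0.641, 0.0875, 0.1397]
orientation: [0.942, 0.335, -0.001, -0.001]
contact_force: [0.1, -0.7, -2.5]
grip_width: 0.682
finger_force: 20.0
```

>>> jog_arm(
  increments=[0.125,-0.11,0.002,0,0,-0.008,0.127,-0.107,0.002,0,0,-0.008,0.13,-0.104,0.002,0,0,-0.009,0.133,-0.099,0.002,0,0,-0.008,0,0,0,0,0,0,0,0,0,0,0,0,0,0,0,0,0,0,0,0,0,0,0,0],
)

```text
time: 28.35
tcp_pos: [0.658, 0.1826, 0.1399]
orientation: [0.924, 0.381, -0.0, -0.0]
contact_force: [0.1, -1.0, -0.9]
grip_width: 0.681
finger_force: 20.0
```

```bash
python3 - <<'E'
from h import *
x,y=.6578,.1846
plan([(x,y,.05,-45,4),(x,y,.029,-45,2),(x,y,.029,-45,2)])
E
```

```text
at [0.658  0.1826 0.1399] psi -45.2 F [ 0.1 -1.  -0.9] t 28.4
CALL 1 8 max [0.002 0.003 0.15  0.    0.    0.001]
0.002,-0.002,0.15,0,0,0,0.002,-0.003,0.15,0,0,0,0.002,-0.002,0.15,0,0,-0.001,0.002,-0.003,0.15,0,0,0,0,0,0.07,0,0,0,0,0.001,0.07,0,0,0,0,0,0,0,0,0,0,0,0,0,0,0
```

>>> jog_arm(
  increments=[0.002,-0.002,0.15,0,0,0,0.002,-0.003,0.15,0,0,0,0.002,-0.002,0.15,0,0,-0.001,0.002,-0.003,0.15,0,0,0,0,0,0.07,0,0,0,0,0.001,0.07,0,0,0,0,0,0,0,0,0,0,0,0,0,0,0],
)

```text
time: 29.15
tcp_pos: [0.6582, 0.1859, 0.0295]
orientation: [0.923, 0.384, 0.0, -0.001]
contact_force: [-0.2, -0.3, -1.5]
grip_width: 0.686
finger_force: 20.0
```

>>> jog_arm(
  increments=[0,0,0,0,0,0,0,0,0,0,0,0,0,0,0,0,0,0,0,0,-0.1,0,0,0,0,0,-0.2,0,0,0,0,0,-0.3,0,0,0,0,0,-0.1,0,0,0,0,0,0,0,0,0],
  gripper=0.1,
)

```text
time: 29.95
tcp_pos: [0.6599, 0.1862, 0.1377]
orientation: [0.923, 0.384, 0.003, -0.001]
contact_force: [-0.8, -0.2, -0.5]
grip_width: 0.901
finger_force: 0.0
```

```bash
python3 - <<'E'
from h import *
s=snapshot("top");s=snapshot("top");s=snapshot("top")
for o in moulds(s): print(o)
x,y=.5842,-.1682
plan([(x,y,.13,-75,13),(x,y,.13,-75,3)])
E
```

```text
(0.4571, -0.2976, 2946, 62, 60, -45.3, 0.79, (346, 252))
(0.4728, 0.0692, 4185, 75, 57, -89.8, 0.98, (237, 247))
(0.5574, -0.5374, 4366, 105, 44, 26.6, 0.95, (416, 223))
(0.5843, -0.1681, 2938, 61, 60, -44.8, 0.8, (307, 215))
(0.6585, 0.1919, 4142, 82, 67, 0.2, 0.76, (202, 192))
(0.8514, 0.2062, 1866, 50, 46, 20.5, 0.82, (200, 139))
at [0.6568 0.1862 0.1326] psi -44.8 F [-0.3 -0.4  0.2] t 30.1
CALL 1 8 max [0.155 0.141 0.002 0.001 0.    0.013]
-0.155,0.102,0.001,-0.001,0,0.013,-0.151,0.108,0.002,0,0,0.013,-0.146,0.114,0.002,0,0,0.013,-0.142,0.12,0.002,0,0,0.013,-0.136,0.126,0.002,0,0,0.012,-0.132,0.131,0.001,0,0,0.013,-0.126,0.136,0.002,0,0,0.013,-0.121,0.141,0.001,0,0,0.013
CALL 2 8 max [0.115 0.162 0.002 0.    0.    0.013]
-0.115,0.146,0.002,0,0,0.013,-0.109,0.15,0.001,0,0,0.013,-0.102,0.154,0.002,0,0,0.013,-0.096,0.159,0.001,0,0,0.013,-0.089,0.162,0.002,0,0,0.013,0,0,0,0,0,0,0,0,0,0,0,0,0,0,0,0,0,0
```

>>> jog_arm(
  increments=[-0.155,0.102,0.001,-0.001,0,0.013,-0.151,0.108,0.002,0,0,0.013,-0.146,0.114,0.002,0,0,0.013,-0.142,0.12,0.002,0,0,0.013,-0.136,0.126,0.002,0,0,0.012,-0.132,0.131,0.001,0,0,0.013,-0.126,0.136,0.002,0,0,0.013,-0.121,0.141,0.001,0,0,0.013],
  gripper=0,
)

```text
time: 30.9
tcp_pos: [0.6125, -0.0346, 0.1319]
orientation: [0.974, 0.228, 0.0, 0.001]
contact_force: [-0.2, -1.0, -0.2]
grip_width: 1.0
finger_force: 0.0
```

>>> jog_arm(
  increments=[-0.115,0.146,0.002,0,0,0.013,-0.109,0.15,0.001,0,0,0.013,-0.102,0.154,0.002,0,0,0.013,-0.096,0.159,0.001,0,0,0.013,-0.089,0.162,0.002,0,0,0.013,0,0,0,0,0,0,0,0,0,0,0,0,0,0,0,0,0,0],
)

```text
time: 31.7
tcp_pos: [0.5853, -0.1676, 0.1306]
orientation: [0.991, 0.13, 0.0, 0.0]
contact_force: [0.1, -0.3, -0.1]
grip_width: 1.003
finger_force: 0.0
```

```bash
python3 - <<'E'
from h import *
s=snapshot("top");s=snapshot("top");s=snapshot("top")
x,y=.5843,-.1682
plan([(x,y,.05,-75,4),(x,y,.005,-75,2),(x,y,.005,-75,2)])
E
```

```text
at [ 0.5855 -0.1672  0.1307] psi -75.0 F [ 0.  -0.5  0.4] t 31.9
CALL 1 8 max [0.003 0.001 0.15  0.    0.    0.   ]
-0.003,0.001,0.134,0,0,0,-0.002,0.001,0.135,0,0,0,-0.003,0.001,0.134,0,0,0,-0.002,0.001,0.135,0,0,0,0,0,0.15,0,0,0,0,0,0.15,0,0,0,0,0,0,0,0,0,0,0,0,0,0,0
```

>>> jog_arm(
  increments=[-0.003,0.001,0.134,0,0,0,-0.002,0.001,0.135,0,0,0,-0.003,0.001,0.134,0,0,0,-0.002,0.001,0.135,0,0,0,0,0,0.15,0,0,0,0,0,0.15,0,0,0,0,0,0,0,0,0,0,0,0,0,0,0],
)

```text
time: 32.65
tcp_pos: [0.5841, -0.1691, 0.0053]
orientation: [0.992, 0.13, 0.0, 0.001]
contact_force: [0.6, -0.0, 0.3]
grip_width: 1.003
finger_force: 0.0
```

>>> jog_arm(
  increments=[0,0,0,0,0,0,0,0,0,0,0,0,0,0,0,0,0,0,0,0,0,0,0,0,0,0,-0.2,0,0,0,0,0,-0.32,0,0,0,0,0,-0.32,0,0,0,0,0,-0.1,0,0,0],
  gripper=1,
  squeeze=20,
)

```text
time: 33.45
tcp_pos: [0.5858, -0.1707, 0.1508]
orientation: [0.992, 0.129, 0.004, 0.002]
contact_force: [0.2, -0.6, -0.1]
grip_width: 0.68
finger_force: 20.0
```

```bash
python3 - <<'E'
from h import *
s=snapshot("top");s=snapshot("top");s=snapshot("top")
x,y=.4682,.1831
plan([(x,y,.14,-45,13),(x,y,.14,-45,3)])
E
```

```text
at [ 0.584  -0.1689  0.1461] psi -75.1 F [ 0.1  0.3 -1.6] t 33.6
CALL 1 8 max [0.042 0.19  0.003 0.    0.001 0.013]
-0.011,-0.19,0.003,0,-0.001,-0.013,-0.003,-0.19,0.003,0,0,-0.013,0.005,-0.19,0.003,0,0,-0.013,0.012,-0.19,0.003,0,0,-0.012,0.02,-0.189,0.003,0,0,-0.013,0.027,-0.188,0.003,0,0,-0.013,0.035,-0.187,0.003,0,0,-0.013,0.042,-0.185,0.003,0,0,-0.013
CALL 2 8 max [0.078 0.183 0.003 0.    0.001 0.013]
0.05,-0.183,0.003,0,0,-0.013,0.058,-0.181,0.003,0,0,-0.012,0.064,-0.179,0.003,0,0,-0.013,0.072,-0.176,0.003,0,0,-0.013,0.078,-0.173,0.002,0,0.001,-0.013,0,0,0,0,0,0,0,0,0,0,0,0,0,0,0,0,0,0
```

>>> jog_arm(
  increments=[-0.011,-0.19,0.003,0,-0.001,-0.013,-0.003,-0.19,0.003,0,0,-0.013,0.005,-0.19,0.003,0,0,-0.013,0.012,-0.19,0.003,0,0,-0.012,0.02,-0.189,0.003,0,0,-0.013,0.027,-0.188,0.003,0,0,-0.013,0.035,-0.187,0.003,0,0,-0.013,0.042,-0.185,0.003,0,0,-0.013],
)

```text
time: 34.4
tcp_pos: [0.5104, 0.0486, 0.14]
orientation: [0.957, 0.289, -0.003, 0.001]
contact_force: [-0.2, 0.1, -1.9]
grip_width: 0.681
finger_force: 20.0
```

>>> jog_arm(
  increments=[0.05,-0.183,0.003,0,0,-0.013,0.058,-0.181,0.003,0,0,-0.012,0.064,-0.179,0.003,0,0,-0.013,0.072,-0.176,0.003,0,0,-0.013,0.078,-0.173,0.002,0,0.001,-0.013,0,0,0,0,0,0,0,0,0,0,0,0,0,0,0,0,0,0],
)

```text
time: 35.2
tcp_pos: [0.4677, 0.1814, 0.139]
orientation: [0.924, 0.382, -0.001, 0.0]
contact_force: [0.2, 0.6, -0.8]
grip_width: 0.675
finger_force: 20.0
```

```bash
python3 - <<'E'
from h import *
s=snapshot("top");s=snapshot("top");s=snapshot("top")
x,y=.4682,.1831
plan([(x,y,.05,-45,4),(x,y,.029,-45,2),(x,y,.029,-45,2)])
E
```

```text
at [0.4683 0.1816 0.1397] psi -45.2 F [-0.2 -1.2 -1.3] t 35.4
CALL 1 8 max [0.002 0.002 0.15  0.    0.    0.001]
0.002,-0.002,0.149,0,0,0,0.002,-0.002,0.15,0,0,0,0.001,-0.002,0.149,0,0,-0.001,0.002,-0.002,0.15,0,0,0,0,0,0.07,0,0,0,0,0,0.07,0,0,0,0,0,0,0,0,0,0,0,0,0,0,0
```

>>> jog_arm(
  increments=[0.002,-0.002,0.149,0,0,0,0.002,-0.002,0.15,0,0,0,0.001,-0.002,0.149,0,0,-0.001,0.002,-0.002,0.15,0,0,0,0,0,0.07,0,0,0,0,0,0.07,0,0,0,0,0,0,0,0,0,0,0,0,0,0,0],
)

```text
time: 36.15
tcp_pos: [0.4685, 0.1843, 0.0297]
orientation: [0.923, 0.384, 0.0, -0.0]
contact_force: [0.2, 0.2, -1.1]
grip_width: 0.682
finger_force: 20.0
```

>>> jog_arm(
  increments=[0,0,0,0,0,0,0,0,0,0,0,0,0,0,0,0,0,0,0,0,-0.1,0,0,0,0,0,-0.2,0,0,0,0,0,-0.3,0,0,0,0,0,-0.1,0,0,0,0,0,0,0,0,0],
  gripper=0.1,
)

```text
time: 36.95
tcp_pos: [0.4697, 0.1851, 0.1373]
orientation: [0.923, 0.384, 0.003, -0.001]
contact_force: [-0.4, 0.8, 0.3]
grip_width: 0.899
finger_force: 0.0
```

```bash
python3 - <<'E'
from h import *
s=snapshot("top");s=snapshot("top");s=snapshot("top")
for o in moulds(s): print(o)
x,y=.4571,-.2976
plan([(x,y,.13,-75,13),(x,y,.13,-75,3)])
E
```

```text
(0.4571, -0.2976, 2941, 62, 60, -45.3, 0.79, (346, 252))
(0.4591, 0.1853, 2828, 71, 52, -43.8, 0.76, (203, 250))
(0.4788, 0.0694, 4981, 91, 61, -89.8, 0.9, (237, 246))
(0.5574, -0.5374, 4365, 105, 44, 26.6, 0.95, (416, 223))
(0.6595, 0.1858, 5370, 82, 81, -89.7, 0.8, (202, 191))
at [0.4674 0.1844 0.1339] psi -44.8 F [ 0.2  0.4 -0.3] t 37.1
CALL 1 8 max [0.179 0.214 0.002 0.    0.    0.013]
-0.179,0.171,0.002,0,0,0.013,-0.172,0.178,0.002,0,0,0.013,-0.164,0.184,0.002,0,0,0.013,-0.157,0.191,0.002,0,0,0.013,-0.149,0.197,0.002,0,0,0.012,-0.141,0.203,0.002,0,0,0.013,-0.133,0.208,0.002,0,0,0.013,-0.124,0.214,0.002,0,0,0.013
CALL 2 8 max [0.116 0.235 0.002 0.    0.    0.013]
-0.116,0.219,0.002,0,0,0.013,-0.107,0.223,0.002,0,0,0.013,-0.097,0.227,0.002,0,0,0.013,-0.088,0.231,0.002,0,0,0.013,-0.078,0.235,0.002,0,0,0.013,0,0,0,0,0,0,0,0,0,0,0,0,0,0,0,0,0,0
```

>>> jog_arm(
  increments=[-0.179,0.171,0.002,0,0,0.013,-0.172,0.178,0.002,0,0,0.013,-0.164,0.184,0.002,0,0,0.013,-0.157,0.191,0.002,0,0,0.013,-0.149,0.197,0.002,0,0,0.012,-0.141,0.203,0.002,0,0,0.013,-0.133,0.208,0.002,0,0,0.013,-0.124,0.214,0.002,0,0,0.013],
  gripper=0,
)

```text
time: 37.9
tcp_pos: [0.4605, -0.1135, 0.1307]
orientation: [0.973, 0.229, -0.001, -0.0]
contact_force: [0.2, 0.1, 0.1]
grip_width: 1.0
finger_force: 0.0
```

>>> jog_arm(
  increments=[-0.116,0.219,0.002,0,0,0.013,-0.107,0.223,0.002,0,0,0.013,-0.097,0.227,0.002,0,0,0.013,-0.088,0.231,0.002,0,0,0.013,-0.078,0.235,0.002,0,0,0.013,0,0,0,0,0,0,0,0,0,0,0,0,0,0,0,0,0,0],
)

```text
time: 38.7
tcp_pos: [0.4573, -0.2962, 0.1293]
orientation: [0.991, 0.13, -0.001, -0.001]
contact_force: [-0.1, -0.1, -0.4]
grip_width: 0.995
finger_force: 0.0
```

```bash
python3 - <<'E'
from h import *
for i in range(5): s=snapshot("top")
x,y=.4571,-.2976
plan([(x,y,.05,-75,4),(x,y,.005,-75,2),(x,y,.005,-75,2)])
cv2.imwrite("pics/t2.png",cv2.resize(s["color"][150:300,110:310],None,fx=4,fy=4,interpolation=cv2.INTER_CUBIC)[...,::-1])
E
```

```text
at [ 0.458  -0.2965  0.1302] psi -75.0 F [ 0.7  0.3 -0.2] t 39.0
CALL 1 8 max [0.002 0.002 0.15  0.    0.    0.   ]
-0.002,0.001,0.134,0,0,0,-0.002,0.002,0.133,0,0,0,-0.002,0.001,0.134,0,0,0,-0.002,0.002,0.133,0,0,0,0,0,0.15,0,0,0,0,0,0.15,0,0,0,0,0,0,0,0,0,0,0,0,0,0,0
```

View pics/t2.png

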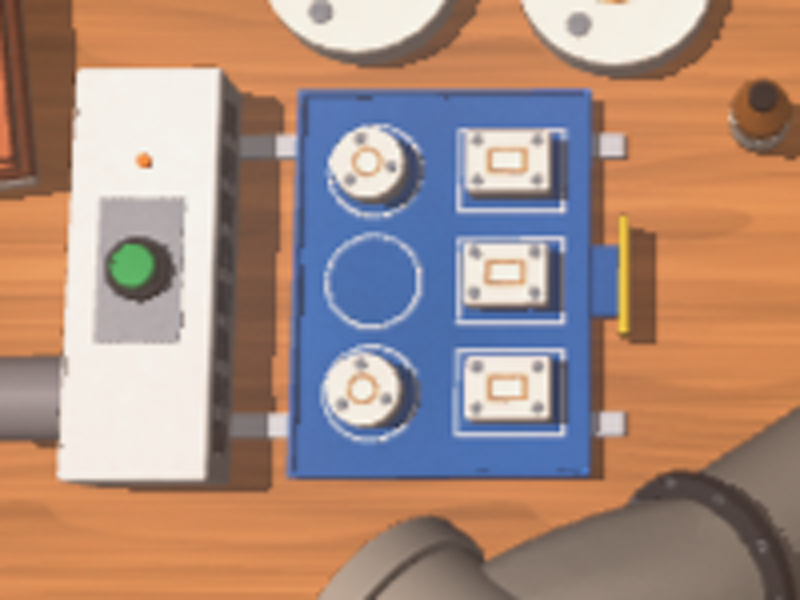

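>>> jog_arm(
  increments=[-0.002,0.001,0.134,0,0,0,-0.002,0.002,0.133,0,0,0,-0.002,0.001,0.134,0,0,0,-0.002,0.002,0.133,0,0,0,0,0,0.15,0,0,0,0,0,0.15,0,0,0,0,0,0,0,0,0,0,0,0,0,0,0],
)

```text
time: 39.75
tcp_pos: [0.4568, -0.2986, 0.0054]
orientation: [0.992, 0.13, -0.0, -0.0]
contact_force: [1.5, -0.8, -0.8]
grip_width: 0.999
finger_force: 0.0
```

>>> jog_arm(
  increments=[0,0,0,0,0,0,0,0,0,0,0,0,0,0,0,0,0,0,0,0,0,0,0,0,0,0,-0.2,0,0,0,0,0,-0.32,0,0,0,0,0,-0.32,0,0,0,0,0,-0.1,0,0,0],
  gripper=1,
  squeeze=20,
)

```text
time: 40.55
tcp_pos: [0.4582, -0.3005, 0.1502]
orientation: [0.992, 0.129, 0.003, 0.001]
contact_force: [1.7, -0.6, -1.0]
grip_width: 0.681
finger_force: 20.0
```

```bash
python3 - <<'E'
from h import *
s=snapshot("top");s=snapshot("top");s=snapshot("top")
x,y=.563,.1838
plan([(x,y,.14,-45,20),(x,y,.14,-45,4)])
E
```

```text
at [ 0.457  -0.2983  0.1461] psi -75.1 F [ 0.4  0.4 -2. ] t 40.7
CALL 1 8 max [0.101 0.146 0.002 0.    0.001 0.009]
0.076,-0.146,0.002,0,-0.001,-0.008,0.079,-0.144,0.002,0,0,-0.009,0.083,-0.142,0.002,0,0,-0.008,0.087,-0.14,0.002,0,0,-0.008,0.09,-0.138,0.002,0,0,-0.009,0.094,-0.135,0.002,0,0,-0.008,0.098,-0.133,0.002,0,0,-0.008,0.101,-0.13,0.002,0,0,-0.009
CALL 2 8 max [0.126 0.127 0.002 0.    0.    0.009]
0.104,-0.127,0.002,0,0,-0.008,0.108,-0.124,0.002,0,0,-0.008,0.111,-0.122,0.002,0,0,-0.009,0.114,-0.119,0.002,0,0,-0.008,0.117,-0.116,0.002,0,0,-0.009,0.12,-0.112,0.002,0,0,-0.008,0.123,-0.109,0.002,0,0,-0.008,0.126,-0.106,0.002,0,0,-0.009
CALL 3 8 max [0.137 0.102 0.002 0.    0.    0.009]
0.129,-0.102,0.002,0,0,-0.008,0.131,-0.099,0.002,0,0,-0.008,0.133,-0.096,0.002,0,0,-0.009,0.137,-0.092,0.001,0,0,-0.008,0,0,0,0,0,0,0,0,0,0,0,0,0,0,0,0,0,0,0,0,0,0,0,0
```

>>> jog_arm(
  increments=[0.076,-0.146,0.002,0,-0.001,-0.008,0.079,-0.144,0.002,0,0,-0.009,0.083,-0.142,0.002,0,0,-0.008,0.087,-0.14,0.002,0,0,-0.008,0.09,-0.138,0.002,0,0,-0.009,0.094,-0.135,0.002,0,0,-0.008,0.098,-0.133,0.002,0,0,-0.008,0.101,-0.13,0.002,0,0,-0.009],
)

```text
time: 41.5
tcp_pos: [0.4977, -0.1043, 0.1413]
orientation: [0.972, 0.234, -0.003, -0.0]
contact_force: [0.2, -0.5, -0.7]
grip_width: 0.678
finger_force: 20.0
```

>>> jog_arm(
  increments=[0.104,-0.127,0.002,0,0,-0.008,0.108,-0.124,0.002,0,0,-0.008,0.111,-0.122,0.002,0,0,-0.009,0.114,-0.119,0.002,0,0,-0.008,0.117,-0.116,0.002,0,0,-0.009,0.12,-0.112,0.002,0,0,-0.008,0.123,-0.109,0.002,0,0,-0.008,0.126,-0.106,0.002,0,0,-0.009],
)

```text
time: 42.3
tcp_pos: [0.541, 0.0882, 0.1393]
orientation: [0.942, 0.335, -0.003, -0.0]
contact_force: [0.0, -0.6, -1.3]
grip_width: 0.682
finger_force: 20.0
```

>>> jog_arm(
  increments=[0.129,-0.102,0.002,0,0,-0.008,0.131,-0.099,0.002,0,0,-0.008,0.133,-0.096,0.002,0,0,-0.009,0.137,-0.092,0.001,0,0,-0.008,0,0,0,0,0,0,0,0,0,0,0,0,0,0,0,0,0,0,0,0,0,0,0,0],
)

```text
time: 43.1
tcp_pos: [0.5631, 0.1821, 0.1399]
orientation: [0.924, 0.382, -0.001, -0.0]
contact_force: [-0.5, 0.4, -1.2]
grip_width: 0.681
finger_force: 20.0
```

```bash
python3 - <<'E'
from h import *
x,y=.563,.1838
plan([(x,y,.05,-45,4),(x,y,.029,-45,2),(x,y,.029,-45,2)])
E
```

```text
at [0.5631 0.1821 0.1399] psi -45.1 F [-0.5  0.4 -1.2] t 43.1
CALL 1 8 max [0.002 0.002 0.15  0.    0.001 0.001]
0.002,-0.002,0.15,0,0.001,0,0.002,-0.002,0.15,0,0,0,0.002,-0.002,0.15,0,0,-0.001,0.002,-0.002,0.149,0,0,0,0,0,0.07,0,0,0,0,0,0.07,0,0,0,0,0,0,0,0,0,0,0,0,0,0,0
```

>>> jog_arm(
  increments=[0.002,-0.002,0.15,0,0.001,0,0.002,-0.002,0.15,0,0,0,0.002,-0.002,0.15,0,0,-0.001,0.002,-0.002,0.149,0,0,0,0,0,0.07,0,0,0,0,0,0.07,0,0,0,0,0,0,0,0,0,0,0,0,0,0,0],
)

```text
time: 43.9
tcp_pos: [0.5635, 0.1849, 0.0295]
orientation: [0.923, 0.384, 0.0, -0.001]
contact_force: [0.2, -0.4, -0.5]
grip_width: 0.678
finger_force: 20.0
```

>>> jog_arm(
  increments=[0,0,0,0,0,0,0,0,0,0,0,0,0,0,0,0,0,0,0,0,-0.1,0,0,0,0,0,-0.2,0,0,0,0,0,-0.3,0,0,0,0,0,-0.1,0,0,0,0,0,0,0,0,0],
  gripper=0.1,
)

```text
time: 44.7
tcp_pos: [0.5649, 0.1854, 0.1371]
orientation: [0.923, 0.384, 0.003, -0.001]
contact_force: [-0.7, -0.4, -0.7]
grip_width: 0.9
finger_force: 0.0
```

```bash
python3 - <<'E'
from h import *
for i in range(3): s=snapshot("top")
h=cv2.cvtColor(up(s),cv2.COLOR_RGB2HSV);m=((h[...,0]>15)&(h[...,0]<35)&(h[...,1]>150)&(h[...,2]>120)).astype(np.uint8)
m[:,:1000]=0;m[:,1120:]=0;m[:760]=0;m[1000:]=0
q=max(cv2.findContours(m,cv2.RETR_EXTERNAL,cv2.CHAIN_APPROX_NONE)[0],key=cv2.contourArea)
print(cv2.contourArea(q),cv2.boundingRect(q),[cast(s,[b],.056)[0,:2].round(4).tolist() for b in cv2.boxPoints(cv2.minAreaRect(q))])
x,y=.565,-.095
plan([(x,y,.13,0.45,13),(x,y,.13,.45,3)])
E
```

```text
960.0 (1058, 815, 13, 117) [[0.614, -0.0234], [0.6141, -0.0334], [0.5167, -0.0343], [0.5167, -0.0244]]
at [0.5621 0.185  0.1329] psi -44.8 F [-0.   0.4 -0.8] t 44.9
CALL 1 8 max [0.134 0.102 0.002 0.001 0.    0.02 ]
-0.101,0.102,0.001,-0.001,0,-0.019,-0.107,0.096,0.002,0,0,-0.02,-0.112,0.089,0.002,0,0,-0.019,-0.118,0.082,0.002,0,0,-0.019,-0.122,0.075,0.002,0,0,-0.02,-0.127,0.067,0.001,0,0,-0.019,-0.131,0.06,0.002,0,0,-0.019,-0.134,0.052,0.001,0,0,-0.02
CALL 2 8 max [0.143 0.043 0.002 0.    0.    0.02 ]
-0.137,0.043,0.002,0,0,-0.019,-0.139,0.035,0.001,0,0,-0.02,-0.141,0.027,0.002,0,0,-0.019,-0.143,0.018,0.001,0,0,-0.019,-0.143,0.009,0.002,0,0,-0.02,0,0,0,0,0,0,0,0,0,0,0,0,0,0,0,0,0,0
```

>>> jog_arm(
  increments=[-0.101,0.102,0.001,-0.001,0,-0.019,-0.107,0.096,0.002,0,0,-0.02,-0.112,0.089,0.002,0,0,-0.019,-0.118,0.082,0.002,0,0,-0.019,-0.122,0.075,0.002,0,0,-0.02,-0.127,0.067,0.001,0,0,-0.019,-0.131,0.06,0.002,0,0,-0.019,-0.134,0.052,0.001,0,0,-0.02],
)

```text
time: 45.65
tcp_pos: [0.5633, 0.0117, 0.1303]
orientation: [0.803, 0.596, -0.001, 0.0]
contact_force: [0.5, -1.0, -1.0]
grip_width: 0.903
finger_force: 0.0
```

>>> jog_arm(
  increments=[-0.137,0.043,0.002,0,0,-0.019,-0.139,0.035,0.001,0,0,-0.02,-0.141,0.027,0.002,0,0,-0.019,-0.143,0.018,0.001,0,0,-0.019,-0.143,0.009,0.002,0,0,-0.02,0,0,0,0,0,0,0,0,0,0,0,0,0,0,0,0,0,0],
  gripper=1,
)

```text
time: 46.45
tcp_pos: [0.5655, -0.0936, 0.13]
orientation: [0.704, 0.71, 0.0, 0.0]
contact_force: [0.1, -0.7, -0.0]
grip_width: 0.211
finger_force: 0.0
```

```bash
python3 - <<'E'
from h import *
for i in range(4): s=snapshot("top")
x,y=.565,-.095
plan([(x,y,.04,.45,6),(x,y,.04,.45,2)])
c=snapshot("scene")
a=cv2.resize(s["color"][160:290,115:275],(800,650//1))[:600]
cv2.imwrite("pics/t3.png",cv2.resize(s["color"][150:300,110:310],None,fx=4,fy=4,interpolation=cv2.INTER_CUBIC)[...,::-1])
cv2.imwrite("pics/s3.png",cv2.resize(c["color"][190:320,270:490],None,fx=3.6,fy=3.6,interpolation=cv2.INTER_CUBIC)[...,::-1])
E
```

```text
at [ 0.5659 -0.0939  0.1307] psi 0.6 F [-0.6 -1.2 -0.5] t 46.6
CALL 1 8 max [0.002 0.002 0.101 0.    0.    0.001]
-0.001,-0.001,0.101,0,0,0,-0.001,-0.001,0.101,0,0,0,-0.001,-0.001,0.101,0,0,0,-0.001,-0.001,0.101,0,0,0,-0.001,-0.001,0.1,0,0,0.001,-0.002,-0.002,0.101,0,0,0,0,0,0,0,0,0,0,0,0,0,0,0
```

View pics/t3.png

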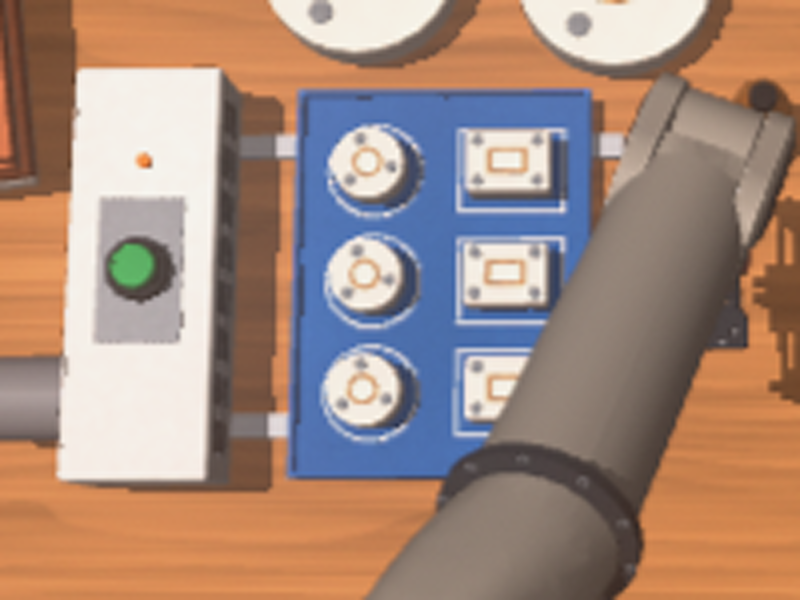

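View pics/s3.png

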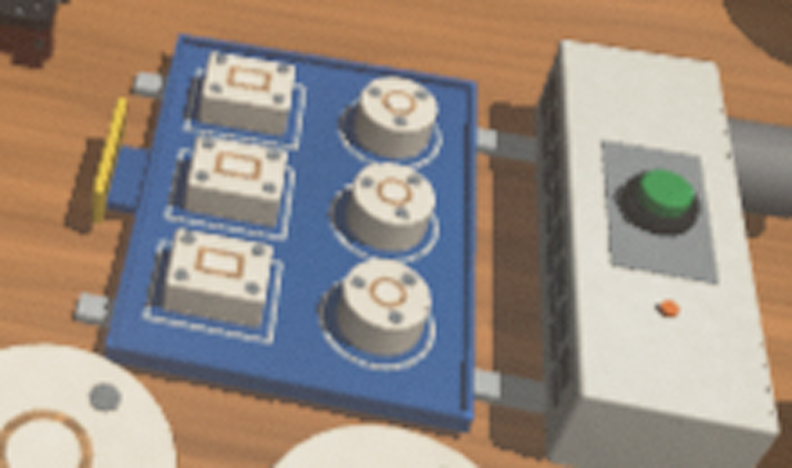

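>>> jog_arm(
  increments=[-0.001,-0.001,0.101,0,0,0,-0.001,-0.001,0.101,0,0,0,-0.001,-0.001,0.101,0,0,0,-0.001,-0.001,0.101,0,0,0,-0.001,-0.001,0.1,0,0,0.001,-0.002,-0.002,0.101,0,0,0,0,0,0,0,0,0,0,0,0,0,0,0],
)

```text
time: 47.5
tcp_pos: [0.5648, -0.0964, 0.0398]
orientation: [0.705, 0.709, 0.0, 0.001]
contact_force: [-0.0, 0.3, 0.1]
grip_width: 0.009
finger_force: 0.0
```

>>> jog_arm(
  increments=[0.05,0,0,0,0,0,0.06,0,0,0,0,0,0.06,0,0,0,0,0,0.06,0,0,0,0,0,0.03,0,0,0,0,0,0.02,0,0,0,0,0,0.02,0,0,0,0,0,0.02,0,0,0,0,0],
)

```text
time: 48.3
tcp_pos: [0.5646, -0.0483, 0.0401]
orientation: [0.705, 0.709, 0.0, 0.001]
contact_force: [0.4, -0.3, -0.4]
grip_width: 0.006
finger_force: 0.0
```

>>> jog_arm(
  increments=[0.03,0,0,0,0,0,0.03,0,0,0,0,0,0.03,0,0,0,0,0,0.03,0,0,0,0,0,0.03,0,0,0,0,0,0.03,0,0,0,0,0,0.03,0,0,0,0,0,0.03,0,0,0,0,0],
)

```text
time: 49.1
tcp_pos: [0.5643, -0.0118, 0.0401]
orientation: [0.705, 0.709, 0.0, 0.001]
contact_force: [-1.3, -3.9, 2.2]
grip_width: 0.001
finger_force: 1.8
```

Pushing at about 4 N; about 28 mm remain.

>>> jog_arm(
  increments=[0.03,0,0,0,0,0,0.03,0,0,0,0,0,0.03,0,0,0,0,0,0.03,0,0,0,0,0,0.02,0,0,0,0,0,0.02,0,0,0,0,0,0.01,0,0,0,0,0,0,0,0,0,0,0],
)

```text
time: 49.9
tcp_pos: [0.5642, 0.0023, 0.0403]
orientation: [0.708, 0.706, -0.003, 0.006]
contact_force: [0.7, -29.0, 1.1]
grip_width: 0.004
finger_force: 14.0
```

>>> jog_arm(
  increments=[0.01,0,0,0,0,0,0,0,0,0,0,0,0.01,0,0,0,0,0,0,0,0,0,0,0,0.01,0,0,0,0,0,0,0,0,0,0,0,0,0,0,0,0,0,0,0,0,0,0,0],
)

```text
time: 50.7
tcp_pos: [0.5641, 0.0024, 0.0403]
orientation: [0.709, 0.705, -0.004, 0.007]
contact_force: [0.3, -37.0, -0.7]
grip_width: 0.005
finger_force: 18.7
```

>>> jog_arm(
  increments=[-0.03,0,0,0,0,0,-0.05,0,0,0,0,0,-0.1,0,0,0,0,0,-0.1,0,0,0,0,0,0,0,0,0,0,0,0,0,-0.2,0,0,0,0,0,-0.3,0,0,0,0,0,-0.3,0,0,0],
)

```text
time: 51.5
tcp_pos: [0.5638, -0.0231, 0.1609]
orientation: [0.705, 0.709, -0.0, 0.0]
contact_force: [0.6, 0.1, -0.5]
grip_width: 0.003
finger_force: 0.0
```

```bash
python3 - <<'E'
from h import *
for i in range(4): s=snapshot("top")
print(pose()[1],pose()[3])
h=cv2.cvtColor(up(s),cv2.COLOR_RGB2HSV);m=((h[...,0]>15)&(h[...,0]<35)&(h[...,1]>150)&(h[...,2]>120)).astype(np.uint8)
m[:,:900]=0;m[:,1120:]=0;m[:760]=0;m[1000:]=0
q=max(cv2.findContours(m,cv2.RETR_EXTERNAL,cv2.CHAIN_APPROX_NONE)[0],key=cv2.contourArea)
print(cv2.contourArea(q),[cast(s,[b],.056)[0,:2].round(4).tolist() for b in cv2.boxPoints(cv2.minAreaRect(q))])
cv2.imwrite("pics/t4.png",cv2.resize(s["color"][150:300,110:310],None,fx=4,fy=4,interpolation=cv2.INTER_CUBIC)[...,::-1])
E
```

```text
[ 0.56504095 -0.02285343  0.16096702] 0.40998759313863375Traceback (most recent call last):
  File "<stdin>", line 6, in <module>
ValueError: max() iterable argument is empty
```

```bash
python3 - <<'E'
from h import *
s=snapshot("top");c=snapshot("scene")
def g(z):
    h=cv2.cvtColor(up(z),cv2.COLOR_RGB2HSV);G=(h[...,0]>50)&(h[...,0]<85)&(h[...,1]>110)
    v=np.percentile(h[...,2][G&(h[...,2]>60)],80);m=(G&(h[...,2]>.8*v)).astype(np.uint8)
    q=max(cv2.findContours(m,cv2.RETR_EXTERNAL,cv2.CHAIN_APPROX_NONE)[0],key=cv2.contourArea);e=cv2.fitEllipse(q);return e
a,b=g(s),g(c);print(a,b)
for z in(.09,.1,.11,.12):
    print(z,cast(s,[a[0]],z)[0].round(4),cast(c,[b[0]],z)[0].round(4))
im=np.hstack([s["color"][150:300,110:250],c["color"][180:330,320:500]])
cv2.imwrite("pics/t4.png",cv2.resize(im,None,fx=2.5,fy=2.5,interpolation=cv2.INTER_CUBIC)[...,::-1])
E
```

```text
((571.8644409179688, 864.7291870117188), (36.371280670166016, 38.99470138549805), 27.352031707763672) ((1821.8271484375, 970.2683715820312), (31.536575317382812, 53.964115142822266), 113.51490020751953)
0.09 [0.5648 0.3681 0.09  ] [0.5445 0.3681 0.09  ]
0.1 [0.5631 0.3652 0.1   ] [0.5545 0.3643 0.1   ]
0.11 [0.5614 0.3624 0.11  ] [0.5644 0.3604 0.11  ]
0.12 [0.5598 0.3595 0.12  ] [0.5744 0.3565 0.12  ]
```

View pics/t4.png

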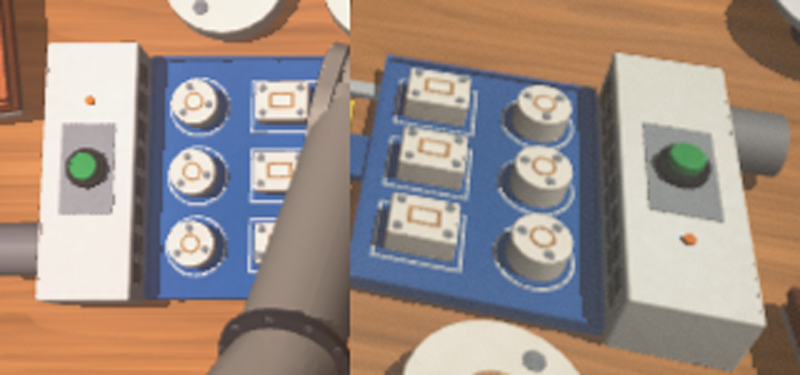

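```bash
python3 - <<'E'
from h import *
x,y=.562,.3632
plan([(x,y,.15,.45,13),(x,y,.15,.45,3)])
E
```

```text
at [ 0.5635 -0.0232  0.159 ] psi 0.4 F [ 0.4 -0.   0.2] t 51.8
CALL 1 8 max [0.198 0.001 0.005 0.    0.    0.   ]
0.198,0.001,0.005,0,0,0,0.198,0.001,0.005,0,0,0,0.198,0,0.005,0,0,0,0.198,0.001,0.004,0,0,0,0.198,0,0.005,0,0,0,0.198,0.001,0.004,0,0,0,0.198,0,0.005,0,0,0,0.198,0.001,0.004,0,0,0
CALL 2 8 max [0.199 0.001 0.005 0.    0.    0.   ]
0.198,0,0.005,0,0,0,0.199,0.001,0.004,0,0,0,0.198,0,0.005,0,0,0,0.199,0.001,0.004,0,0,0,0.198,0,0.005,0,0,0,0,0,0,0,0,0,0,0,0,0,0,0,0,0,0,0,0,0
```

>>> jog_arm(
  increments=[0.198,0.001,0.005,0,0,0,0.198,0.001,0.005,0,0,0,0.198,0,0.005,0,0,0,0.198,0.001,0.004,0,0,0,0.198,0,0.005,0,0,0,0.198,0.001,0.004,0,0,0,0.198,0,0.005,0,0,0,0.198,0.001,0.004,0,0,0],
)

```text
time: 52.6
tcp_pos: [0.5624, 0.2146, 0.1524]
orientation: [0.705, 0.709, -0.001, 0.0]
contact_force: [0.4, 0.8, -0.7]
grip_width: 0.005
finger_force: 0.0
```

>>> jog_arm(
  increments=[0.198,0,0.005,0,0,0,0.199,0.001,0.004,0,0,0,0.198,0,0.005,0,0,0,0.199,0.001,0.004,0,0,0,0.198,0,0.005,0,0,0,0,0,0,0,0,0,0,0,0,0,0,0,0,0,0,0,0,0],
)

```text
time: 53.4
tcp_pos: [0.5631, 0.3603, 0.1498]
orientation: [0.706, 0.708, -0.001, 0.001]
contact_force: [-0.2, -0.4, 0.3]
grip_width: 0.011
finger_force: 0.0
```

>>> jog_arm(
  increments=[0,0,0,0,0,0,0,0,0,0,0,0,0,0,0.05,0,0,0,0,0,0.05,0,0,0,0,0,0.05,0,0,0,0,0,0.05,0,0,0,0,0,0.05,0,0,0,0,0,0,0,0,0],
)

```text
time: 54.2
tcp_pos: [0.5625, 0.3619, 0.1119]
orientation: [0.705, 0.709, -0.001, 0.001]
contact_force: [1.3, 0.7, -1.0]
grip_width: 0.005
finger_force: 0.0
```

Lower in small steps until the force climbs well past 5 N.

>>> jog_arm(
  increments=[0,0,0.015,0,0,0,0,0,0.015,0,0,0,0,0,0.015,0,0,0,0,0,0.01,0,0,0,0,0,0.01,0,0,0,0,0,0.01,0,0,0,0,0,0,0,0,0,0,0,0,0,0,0],
)

```text
time: 55.0
tcp_pos: [0.5636, 0.3624, 0.1024]
orientation: [0.705, 0.709, 0.001, 0.001]
contact_force: [-0.1, -0.9, 3.4]
grip_width: 0.007
finger_force: 2.2
```

>>> jog_arm(
  increments=[0,0,0.015,0,0,0,0,0,0.01,0,0,0,0,0,0.01,0,0,0,0,0,0.01,0,0,0,0,0,0,0,0,0,0,0,0,0,0,0,0,0,0,0,0,0,0,0,0,0,0,0],
)

```text
time: 55.8
tcp_pos: [0.5639, 0.3625, 0.1007]
orientation: [0.705, 0.709, 0.002, -0.0]
contact_force: [-13.2, -6.7, 39.9]
grip_width: -0.001
finger_force: 19.8
```

>>> jog_arm(
  increments=[0,0,-0.04,0,0,0,0,0,-0.06,0,0,0,0,0,-0.1,0,0,0,0,0,-0.2,0,0,0,0,0,-0.2,0,0,0,0,0,-0.2,0,0,0,0,0,-0.1,0,0,0,0,0,0,0,0,0],
)

```text
time: 56.6
tcp_pos: [0.564, 0.3628, 0.2324]
orientation: [0.705, 0.709, 0.002, 0.001]
contact_force: [0.2, 1.1, -0.4]
grip_width: 0.007
finger_force: 0.0
```

```bash
python3 - <<'E'
from h import *
for i in range(4): c=snapshot("scene")
print(pose()[1])
h=cv2.cvtColor(up(c),cv2.COLOR_RGB2HSV);G=(h[...,0]>50)&(h[...,0]<85)&(h[...,1]>110)
v=np.percentile(h[...,2][G&(h[...,2]>60)],80);m=(G&(h[...,2]>.8*v)).astype(np.uint8)
q=max(cv2.findContours(m,cv2.RETR_EXTERNAL,cv2.CHAIN_APPROX_NONE)[0],key=cv2.contourArea);print(cv2.fitEllipse(q))
cv2.imwrite("pics/s5.png",cv2.resize(c["color"],(800,600),interpolation=cv2.INTER_CUBIC)[...,::-1])
E
```

```text
[0.56200876 0.36194759 0.22837218]
((1821.793212890625, 970.3528442382812), (31.63172149658203, 55.177459716796875), 113.64383697509766)
```

View pics/s5.png

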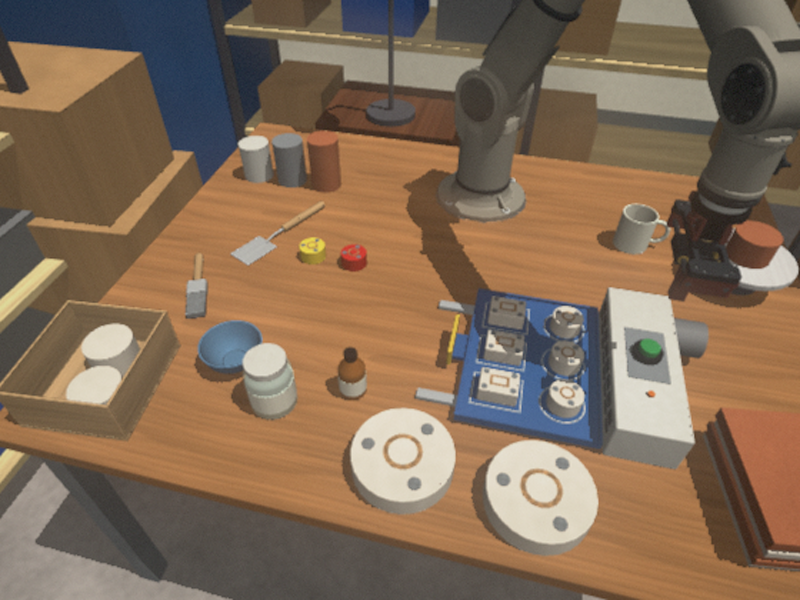

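The picture shows the tray at the blower with all six moulds in their outlines, around (535, 350). The green button is back up at (650, 350), at the same pixel as before the press, and the bystanders have not moved.

```bash
python3 -c "
from cell import *
print(close_job())"
```

```text
the job is handed in; nothing more can be done
None
```

I set all six moulds in their outlines, pushed the tray home until it stopped (37 N felt), pressed the start button to its bottom and let it spring back, and handed the job in at about 57 s; no verdict came back.

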